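# Dress the cake-decorating counter display

## Robot

A 6-joint arm with a two-finger parallel gripper is mounted at the origin on the work surface. World frame = base frame: x ahead of the robot, y to its left, z up, the work surface at z = 0. Lengths are in m, angles in degrees, forces in N, time in s.
With the tool pointing down it reaches from about 0.4 to 0.825 m from the base axis. Payload 7 kg.
Tool frame: the origin (TCP) lies between the finger pads; the fingertips stand ctrl.nose_length ahead of it and the grasp point (between the pads) lies 2 mm behind it (ctrl.nose_length is the distance from the TCP to the fingertips, in m); z points along the fingers, y is the line along which they close (so a half turn about z gives the same grasp; the last joint's range is limited). The gripper opens to 88 mm and grips with 3 to 60 N. Pads are 19 mm wide; open, the fingers measure 130 mm over their backs; the gripper's body (78 mm by 193 mm) begins 47 mm behind the grasp point.
Start: joints at [80.277, 20.546, 0.682, 0, -70.136, -16.507], TCP at [0.298, 0.605, 0.244] pointing down, gripper open.
Joint ranges: [-176.03, 176.03], [-82.01, 121.73], [-58.28, 71.71], [-173.87, 95.51], [-174.79, -0.11], [-173.66, 173.66]. Speed limits (degrees/s): [136.94, 136.94, 172.46, 180, 180, 180].

## Interface

Orientations are given as [roll, pitch, yaw] about the fixed x, y, z axes, in that order (R = Rz(yaw) Ry(pitch) Rx(roll)).
In Python, from plant import ctrl gives the robot as it stands.
- The arm moves only by the tool apply_moves, never from a script. Its argument "commands" is a list of rows, each a list of 3 entries, a list of its own where there are three numbers: the shift along the world's x, y, z in cm, then the turn about the world's z in rad, then the closure, from 0 (fully open) to 1 (shut). In form: [[[x, y, z], turn, jaw], ...]. A call has 1 to 20 rows; each row is the pose to reach, as a shift and turn from the pose commanded when the call began; what a row does not reach only later rows make up. A row lasts 1/12 s, in which the tool goes at most 41.7 mm and 7.16 degrees, less where a joint would pass 70% of its speed; a pose out of reach is approached as far as the arm can. A call with a gripper value outside its range is refused whole. The fingers move at their own pace and stop on an object; the grip force is fixed at half the most. Time passes only in rows, so rows that repeat a pose let the fingers close. It gives the time, the measured TCP pose, the force, the opening and the grip force at its end, in the units of the state.
- ctrl.get_obs(): the state, without advancing time (a new reading comes with each control period).
- ctrl.snapshot(name): name is "side" or "top"; returns a dict with "img" (420x560x3 uint8, red, green, blue), "fx", "fy", "cx", "cy" (pixels), "T" (4x4, takes a point from camera to world coordinates). Camera axes: x right, y up, looking along -z (the intrinsics and any distortion apply to the point x, -y, -z); pixel columns grow to the right and rows downward; lengths in m; the calibration is good to about 2 mm. A picture is of the moment at which its call begins. There is no depth.
- ctrl.close_job(): hands the job in; it is judged then, once.
Trained networks look in a picture, given as the dict that the camera call returned (one of the last four; its "shot" number tells which), for a name from the list of things; names that differ only in an ending like _2 or _b are one class to them, and where a whole thing is asked for, a point or a joint stands for the part that bears it (a point fixed in the world has none). Each returns a list of dicts, best first, with "score" (0 to 1); they miss things now and then, are a little off and sometimes report something else, mostly with a low value. They report only what shows in the picture. A call takes as long as a camera call. They do not tell look-alikes from the thing itself.
- ctrl.search_frame(picture, target): "at" ([column, row] in pixels, amid what is visible of it).
- ctrl.spot_point(picture, target): "at" ([column, row] in pixels: a listed point, or the origin of a listed thing).
The state is a dict: "clock": time; "joint_pos": joint angles; "qvel": joint speeds; "tau": joint torques, N m; "tool_pos": TCP position; "orientation": TCP orientation; "force": force on the tool from outside, world axes, zero at the start; "moment": the same for the moment, N m; "opening": finger opening in m; "gripper_force": force on a finger pad.
Only numpy, scipy, OpenCV 4.12 (cv2) and the standard library are available. Lean on these libraries where they do the work, as an engineer would, in place of code of your own. Each camera call takes 0.05 s, during which the arm holds its last target. There are 200 camera calls.

## Task

Set up the counter display: stand every palette knife on the counter upright in the cups of the caddy, blade down and handle up, and lean all three sample boards side by side on the easel, tall way up, lower edge on the ledge and flat against the sloped back. Do not knock over any of the colour jars.

Things in the scene. Friction and masses are not known exactly. Their poses are not given: they have to be found in the camera images.
- knife0: palette knife, 190 mm long in all: wooden handle 100 x 18 x 16 mm and, beyond it along the same axis, a bare steel blade 14 mm wide, 3 mm thick. Lies flat on the counter, handle beyond, blade towards the robot; 60 g. Origin at the centre of the handle (8 mm above the counter when lying); x points along the knife to the blade's end (140 mm from the origin; the handle ends 50 mm the other way), y across the 18 mm width, z across the thickness. Some knives may be absent
- blade0 (a point): point in the middle of the blade of knife0, on its axis, 80 mm from the knife's origin and 60 mm short of the blade's end
- knife1: palette knife, 190 mm long in all: wooden handle 100 x 18 x 16 mm and, beyond it along the same axis, a bare steel blade 14 mm wide, 3 mm thick. Lies flat on the counter, handle beyond, blade towards the robot; 60 g. Origin at the centre of the handle (8 mm above the counter when lying); x points along the knife to the blade's end (140 mm from the origin; the handle ends 50 mm the other way), y across the 18 mm width, z across the thickness. Some knives may be absent
- blade1 (a point): point in the middle of the blade of knife1, on its axis, 80 mm from the knife's origin and 60 mm short of the blade's end
- knife2: palette knife, 190 mm long in all: wooden handle 100 x 18 x 16 mm and, beyond it along the same axis, a bare steel blade 14 mm wide, 3 mm thick. Lies flat on the counter, handle beyond, blade towards the robot; 60 g. Origin at the centre of the handle (8 mm above the counter when lying); x points along the knife to the blade's end (140 mm from the origin; the handle ends 50 mm the other way), y across the 18 mm width, z across the thickness. Some knives may be absent
- blade2 (a point): point in the middle of the blade of knife2, on its axis, 80 mm from the knife's origin and 60 mm short of the blade's end
- knife3: palette knife, 190 mm long in all: wooden handle 100 x 18 x 16 mm and, beyond it along the same axis, a bare steel blade 14 mm wide, 3 mm thick. Lies flat on the counter, handle beyond, blade towards the robot; 60 g. Origin at the centre of the handle (8 mm above the counter when lying); x points along the knife to the blade's end (140 mm from the origin; the handle ends 50 mm the other way), y across the 18 mm width, z across the thickness. Some knives may be absent
- blade3 (a point): point in the middle of the blade of knife3, on its axis, 80 mm from the knife's origin and 60 mm short of the blade's end
- knife4: palette knife, 190 mm long in all: wooden handle 100 x 18 x 16 mm and, beyond it along the same axis, a bare steel blade 14 mm wide, 3 mm thick. Lies flat on the counter, handle beyond, blade towards the robot; 60 g. Origin at the centre of the handle (8 mm above the counter when lying); x points along the knife to the blade's end (140 mm from the origin; the handle ends 50 mm the other way), y across the 18 mm width, z across the thickness. Some knives may be absent
- blade4 (a point): point in the middle of the blade of knife4, on its axis, 80 mm from the knife's origin and 60 mm short of the blade's end
- board0: white colour-sample board, 110 x 56 x 10 mm, 70 g, lying flat, six faint colour dots on one face (either face and either end is as good). Origin at its centre; x along the 110 mm, y along the 56 mm, z through the thickness
- board1: white colour-sample board, 110 x 56 x 10 mm, 70 g, lying flat, six faint colour dots on one face (either face and either end is as good). Origin at its centre; x along the 110 mm, y along the 56 mm, z through the thickness
- board2: white colour-sample board, 110 x 56 x 10 mm, 70 g, lying flat, six faint colour dots on one face (either face and either end is as good). Origin at its centre; x along the 110 mm, y along the 56 mm, z through the thickness
- caddy: fixed wooden caddy on a base 50 x 280 x 8 mm, holding five square white cups in a row along its y axis, at y = -112, -56, 0, 56 and 112 mm, x = 0. Each cup is 26 mm square inside; its rim is 92 mm and its inner floor 11 mm above the counter; the wood between the cups is as high as the rims. Origin under its centre; x points away from the robot. A knife stood in a cup leans up to about 0.3 rad with its handle sticking out above the rim
- backrest: sloped wooden board of the fixed display easel, 130 mm up the slope by 290 mm wide, 60 degrees from level, facing the robot, with a ledge along its foot. Origin at the middle of its foot, on its front face where face and ledge meet, 30 mm above the counter; x points up the slope, y along the foot, z out of the face towards the robot. The ledge is square to the face and 22 mm deep, up to a lip 4 mm thick that stands 10 mm above the ledge. All three boards fit side by side
- jar0: small closed colour jar, 38 mm across, 36 mm tall, standing loose on the counter; not to be knocked over. Origin under its centre, z up
- jar1: small closed colour jar, 38 mm across, 36 mm tall, standing loose on the counter; not to be knocked over. Origin under its centre, z up
- jar2: small closed colour jar, 38 mm across, 36 mm tall, standing loose on the counter; not to be knocked over. Origin under its centre, z up
- jar3: small closed colour jar, 38 mm across, 36 mm tall, standing loose on the counter; not to be knocked over. Origin under its centre, z up
- jar4: small closed colour jar, 38 mm across, 36 mm tall, standing loose on the counter; not to be knocked over. Origin under its centre, z up
Not all that is in view belongs to the job. Leave any pink or turquoise look-alike of the knife0 alone. Leave any yellow look-alike of the board1 alone.

How it is judged:
By the outcome, as a careful person would: the job done as asked, in the order asked, and still so for the second after the job is handed in, with the robot touching nothing.
Of knife0, knife1, knife2, knife3, knife4 only 3 to 5 are there at a start; the rules pass over those that are not, and their reading is None.
At some moment in a run one of knife0 may be knocked a few centimetres aside while the robot is not near it.
Once in a run the grip may slacken for a moment while it holds something.
It also fails if it takes over 210 s, if anything falls off the work surface, if the arm or the gripper's body presses on something with over 40 N, if the wrist force passes 120 N, or if a joint passes its speed limit or range.

## Working session

There is one attempt and no reset: what is moved stays moved. The work goes in short steps, Python scripts to look and compute and a tool call to move; the robot and the scene stay as the last step left them, time stands still between calls to the robot, and variables do not carry over. Pictures are saved under pics/ and viewed, at most 14 in all, crops included, and the job is handed in when it is done.

Besides the shell and the picture viewer there is one more tool, called after "Emit:" by a JSON object that holds its "method" and its "body", one argument or row to a line. apply_moves: Moves the arm, as the interface text tells. Its arguments: {"type":"object","properties":{"commands":{"type":"array"}},"required":["commands"]}

```bash
ls; mkdir -p pics; cat > h.py <<'E'
import numpy as np,cv2
from plant import ctrl
def snap(n,f=None):
    p=ctrl.snapshot(n)
    if f: cv2.imwrite('pics/'+f+'.png',p['img'][:,:,::-1])
    return p
def ray(p,at):
    d=np.array([(at[0]-p['cx'])/p['fx'],-(at[1]-p['cy'])/p['fy'],-1.])
    T=np.array(p['T']); return T[:3,3],T[:3,:3]@d
def onz(p,at,z):
    o,d=ray(p,at); return o+d*(z-o[2])/d[2]
def proj(p,X):
    T=np.array(p['T']); c=T[:3,:3].T@(np.array(X)-T[:3,3])
    return np.array([p['cx']+p['fx']*c[0]/-c[2],p['cy']-p['fy']*c[1]/-c[2]])
def tri(p,a,q,b):
    o1,d1=ray(p,a);o2,d2=ray(q,b)
    s=np.linalg.lstsq(np.c_[d1,-d2],o2-o1,rcond=None)[0]
    A=o1+d1*s[0];B=o2+d2*s[1]; return (A+B)/2,np.linalg.norm(A-B)
E
python3 - <<'E'
from h import *
print(ctrl.nose_length, ctrl.get_obs())
t=snap('top','t0');s=snap('side','s0')
for n,p in(('top',t),('side',s)):
    print(n,{k:v for k,v in p.items() if k!='img'})
    for k in['knife0','blade0','board0','caddy','backrest','jar0']:
        print(k,[(np.round(r['at']).tolist(),round(r['score'],2)) for r in ctrl.spot_point(p,k)])
E
```

```text
pics
0.017 {'clock': 0.0, 'joint_pos': array([ 8.02768848e+01,  2.05918552e+01,  6.33234139e-01, -2.00871097e-02,
       -7.01356633e+01, -1.65071340e+01]), 'qvel': array([-0.04544043,  0.00633669,  0.06248025, -0.00461758,  0.02721052,
       -0.03930313]), 'tau': array([ 3.32790805e-04, -5.82724142e+01,  2.93051970e+01,  6.99717790e+00,
        6.76054580e-03, -1.58779017e-04]), 'tool_pos': array([0.29815128, 0.60506433, 0.24261393]), 'orientation': array([ 1.79904236e+02, -8.68728583e-03, -2.62370829e+01]), 'force': array([-0.19979375,  0.15963038, -0.09692091]), 'moment': array([0.02509199, 0.01825475, 0.0620696 ]), 'gripper_force': 0.0, 'opening': 0.08734695388000314}
top {'fx': 453.7775236160665, 'fy': 453.7775236160665, 'cx': 275.20467559514276, 'cy': 202.92132451690773, 'T': array([[-7.75768569e-04,  9.79702227e-01, -2.00456838e-01,
         2.39708172e-01],
       [-9.99985130e-01,  3.22031136e-04,  5.44382355e-03,
         9.78837145e-03],
       [ 5.39787940e-03,  2.00458080e-01,  9.79687410e-01,
         1.18146506e+00],
       [ 0.00000000e+00,  0.00000000e+00,  0.000000
[... 983 characters left out ...]
,  0.        ,  0.        ,  1.        ]]), 'shot': 2}
knife0 [([299.0, 251.0], 0.82), ([288.0, 237.0], 0.66), ([216.0, 149.0], 0.66), ([286.0, 224.0], 0.65), ([268.0, 187.0], 0.63), ([276.0, 147.0], 0.62)]
blade0 [([264.0, 241.0], 0.83), ([274.0, 257.0], 0.8), ([258.0, 222.0], 0.72), ([293.0, 148.0], 0.71), ([206.0, 161.0], 0.67), ([248.0, 191.0], 0.65), ([356.0, 232.0], 0.33)]
board0 [([245.0, 175.0], 0.72), ([294.0, 278.0], 0.59), ([229.0, 335.0], 0.57), ([314.0, 305.0], 0.56)]
caddy [([316.0, 180.0], 0.92), ([378.0, 324.0], 0.54), ([264.0, 236.0], 0.27)]
backrest [([354.0, 234.0], 0.83)]
jar0 [([250.0, 293.0], 0.76), ([214.0, 190.0], 0.58), ([379.0, 326.0], 0.53), ([252.0, 158.0], 0.45)]
```

View pics/t0.png

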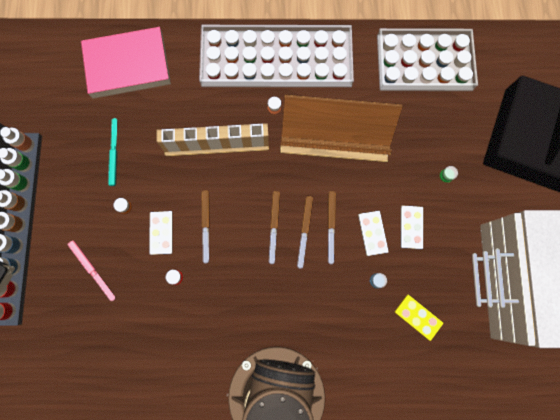

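View pics/s0.png

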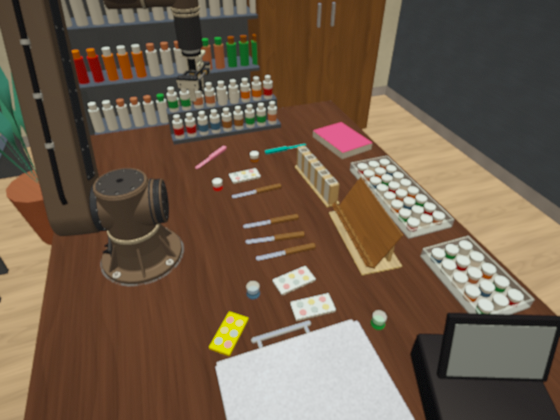

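```bash
python3 - <<'E'
from h import *
t=snap('top');s=snap('side')
for k in['knife0','blade0']:
    z={'knife0':.008,'blade0':.008}[k]
    for n,p in(('top',t),('side',s)):
        print(k,n,[np.round(onz(p,r['at'],z)[:2],3).tolist() for r in ctrl.spot_point(p,k)])
for c in [(206,192,205.5,262),(275.5,192.5,272.5,262),(308,197.5,301.5,266.5),(332,192.5,331.5,262)]:
    print('knife ends',np.round(onz(t,c[:2],.012)[:2],4),np.round(onz(t,c[2:],.008)[:2],4))
for n,p in(('top',t),('side',s)):
    print('boards',n,[np.round(onz(p,r['at'],.01)[:2],3).tolist() for r in ctrl.spot_point(p,'board0')])
    print('jars',n,[np.round(onz(p,r['at'],.0)[:2],3).tolist() for r in ctrl.spot_point(p,'jar0')])
a=cv2.resize(t['img'][85:165,150:410],None,fx=3,fy=3,interpolation=cv2.INTER_CUBIC)
b=cv2.resize(s['img'][140:275,280:410],None,fx=2.6,fy=2.6,interpolation=cv2.INTER_CUBIC)
c=cv2.resize(t['img'][180:280,150:440],None,fx=2.6,fy=2.6,interpolation=cv2.INTER_CUBIC)
out=np.zeros((595,790,3),np.uint8); out[:240,:780]=a; out[242:242+351,:338]=b
out[242:502,340:790]=c[:,:450][:, :450]
cv2.imwrite('pics/c1.png',out[:,:,::-1])
E
```

```text
knife0 top [[0.448, -0.069], [0.456, 0.001], [0.466, 0.189], [0.342, 0.511], [0.582, 0.435]]
knife0 side [[0.434, -0.084], [0.468, -0.152], [0.328, 0.525], [0.42, -0.354], [0.46, 0.2], [0.458, 0.004]]
blade0 top [[0.378, -0.127], [0.383, 0.196], [0.661, 0.443], [0.37, -0.071], [0.376, 0.004], [0.276, 0.453]]
blade0 side [[0.368, -0.134], [0.375, -0.003], [0.371, -0.071], [0.651, 0.439], [0.39, 0.198], [0.276, 0.439]]
knife ends [0.5084 0.1861] [0.3248 0.1825]
knife ends [0.5071 0.0025] [0.3248 0.0103]
knife ends [ 0.4936 -0.0832] [ 0.3133 -0.0641]
knife ends [ 0.5072 -0.147 ] [ 0.3247 -0.1415]
boards top [[0.19, -0.362], [0.406, -0.266], [0.411, 0.304], [0.41, -0.35]]
jars top [[0.756, 0.001], [0.481, 0.397], [0.282, 0.261], [0.562, -0.463], [0.281, -0.25]]
boards side [[0.4, -0.261], [0.415, 0.311], [0.422, -0.359], [0.189, -0.365]]
jars side [[0.277, -0.241], [0.557, -0.461], [0.275, 0.273], [0.482, 0.416]]
```

View pics/c1.png

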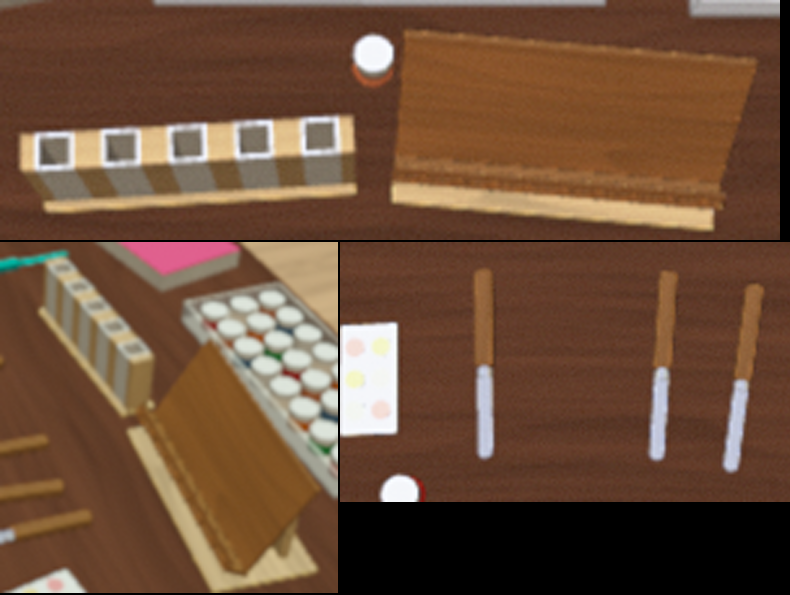

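```bash
python3 - <<'E'
from h import *
t=snap('top');s=snap('side')
ct=[(168.3,135.3),(190.3,134),(212.3,132.7),(234.7,131.3),(257,130)]
cs=[(303.8,150),(310.4,156.9),(316.9,164.6),(324.2,172.7),(331.9,181.2)]
for a,b in zip(ct,cs):
    X,e=tri(t,a,s,b);print('cup',X.round(4),round(e,4),onz(t,a,.092).round(4))
R=[]
for a,b in [((285,95.7),(360.4,179.6)),((401.7,105.7),(402.3,235.4))]:
    X,e=tri(t,a,s,b);R.append(onz(t,a,.1426));print('easel top',X.round(4),round(e,4),R[-1].round(4))
m=(R[0]+R[1])/2; u=R[1]-R[0]; u/=np.linalg.norm(u); n=np.array([-u[1],u[0],0]); print('foot',m-n*.065,'axis',u,np.degrees(np.arctan2(n[1],n[0])))
for a,b in [((206,192),(281.5,185)),((275.5,192.5),(298.5,216))]: print('knife end',tri(t,a,s,b))
E
```

```text
cup [0.6375 0.2735 0.0914] 0.001 [0.6368 0.2735 0.092 ]
cup [0.6417 0.218  0.0918] 0.0025 [0.6403 0.2181 0.092 ]
cup [0.6453 0.1627 0.0907] 0.0018 [0.6438 0.1627 0.092 ]
cup [0.6494 0.1061 0.0903] 0.0021 [0.6476 0.1061 0.092 ]
cup [0.6533 0.0495 0.0902] 0.0027 [0.6512 0.0497 0.092 ]
easel top [ 0.7255 -0.0202  0.1289] 0.0037 [ 0.7211 -0.0202  0.1426]
easel top [ 0.6981 -0.3075  0.1382] 0.0016 [ 0.6953 -0.3058  0.1426]
foot [ 0.6434396  -0.15719772  0.1426    ] axis [-0.08984882 -0.99595542  0.        ] -5.1549100178658005
knife end (array([0.51209465, 0.18544403, 0.01225833]), np.float64(0.007486431583974625))
knife end (array([0.51102268, 0.0018753 , 0.00836145]), np.float64(0.00611771976778674))
```

Emit:
{"method": "apply_moves", "body": {
  "commands": [
    [[3, -3, 0], 0.1, 0.2],
    [[6, -6, 0], 0.2, 0.6],
    [[9, -10, -1], 0.3, 0.6],
    [[12, -14, -2], 0.4, 0.6],
    [[14, -18, -4], 0.47, 0.6],
    [[16, -22, -6], 0.47, 0.6],
    [[18, -26, -8], 0.47, 0.6],
    [[19, -30, -8], 0.47, 0.6],
    [[19.7, -34, -8], 0.47, 0.6],
    [[20, -38, -8], 0.47, 0.6],
    [[20, -41.9, -8], 0.47, 0.6],
    [[20, -41.9, -8], 0.47, 0.6],
    [[20, -41.9, -8], 0.47, 0.6],
    [[20, -41.9, -8], 0.47, 0.6],
    [[20, -41.9, -8], 0.47, 0.6]
  ]
}}

```text
clock: 2.55
tool_pos: [0.4988, 0.1867, 0.164]
orientation: [-180.0, -0.1, 0.7]
force: [0.3, 1.1, 0.1]
opening: 0.0351
gripper_force: 0.0
```

Emit:
{"method": "apply_moves", "body": {
  "commands": [
    [[0, 0, -3.5], 0, 0.6],
    [[0, 0, -7], 0, 0.6],
    [[0, 0, -10.5], 0, 0.6],
    [[0, 0, -13], 0, 0.6],
    [[0, 0, -14.3], 0, 0.6],
    [[0, 0, -14.3], 0, 0.6],
    [[0, 0, -14.3], 0, 1],
    [[0, 0, -14.3], 0, 1],
    [[0, 0, -14.3], 0, 1],
    [[0, 0, -14.3], 0, 1],
    [[0, 0, -14.3], 0, 1],
    [[0, 0, -12], 0, 1],
    [[0, 0, -9], 0, 1],
    [[0, 0, -6], 0, 1],
    [[0, 0, -3], 0, 1],
    [[0, 0, 0], 0, 1],
    [[0, 0, 3], 0, 1],
    [[0, 0, 6], 0, 1],
    [[0, 0, 6], 0, 1],
    [[0, 0, 6], 0, 1]
  ]
}}

```text
clock: 4.22
tool_pos: [0.499, 0.187, 0.2257]
orientation: [-179.8, -0.2, 0.7]
force: [-0.8, -1.1, -2.9]
opening: 0.0178
gripper_force: 30.0
```

```bash
python3 - <<'E'
from h import *
s=snap('side');t=snap('top')
a=np.hstack([s['img'][60:280,180:380],t['img'][100:320,150:350]])
cv2.imwrite('pics/k1.png',cv2.resize(a,None,fx=2,fy=2,interpolation=cv2.INTER_CUBIC)[:,:,::-1])
E
```

```text
(no output)
```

View pics/k1.png

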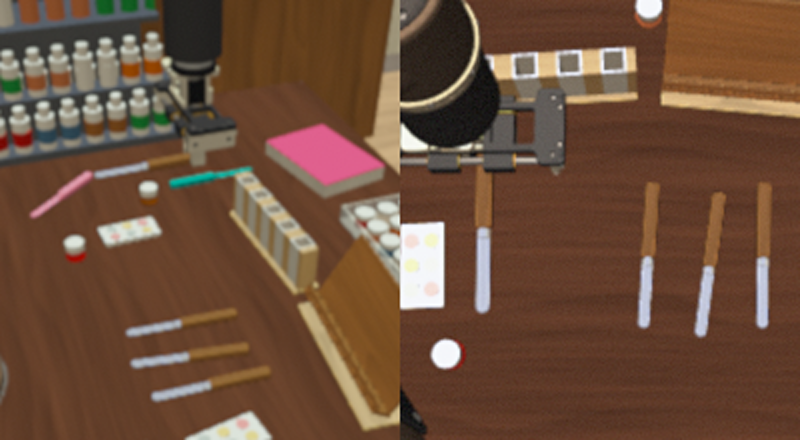

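Emit:
{"method": "apply_moves", "body": {
  "commands": [
    [[0, 0, -4], 0, 1],
    [[0, 0, -8], 0, 1],
    [[0, 0, -12], 0, 1],
    [[0, 0, -16], 0, 1],
    [[0, 0, -16.5], 0, 0.81],
    [[0, 0, -16.5], 0, 0.81],
    [[0, 0, -16.5], 0, 0.81],
    [[0, 0, -16.5], 0, 0.81]
  ]
}}

```text
clock: 4.98
tool_pos: [0.4996, 0.1874, 0.0606]
orientation: [-179.9, -0.1, 0.7]
force: [-0.6, -0.2, -0.5]
opening: 0.0176
gripper_force: 30.0
```

Emit:
{"method": "apply_moves", "body": {
  "commands": [
    [[0, 0, 0], 0, 0.8],
    [[0, 0, 0], 0, 0.8],
    [[0, 0, 0], 0, 0.8]
  ]
}}

```text
clock: 5.23
tool_pos: [0.4989, 0.1869, 0.06]
orientation: [-179.9, -0.1, 0.7]
force: [-0.6, -0.3, 0.0]
opening: 0.0181
gripper_force: 18.5
```

Emit:
{"method": "apply_moves", "body": {
  "commands": [
    [[0, 0, 0], 0, 0.798],
    [[0, 0, 0], 0, 0.798],
    [[0, 0, 0], 0, 0.797],
    [[0, 0, 0], 0, 0.797],
    [[0, 0, 0], 0, 0.797]
  ]
}}

```text
clock: 5.65
tool_pos: [0.4983, 0.1864, 0.0585]
orientation: [180.0, 0.0, 0.7]
force: [-1.4, 0.3, -0.9]
opening: 0.0179
gripper_force: 8.5
```

```bash
cat >> h.py <<'E'
def blade(near=None,r=.15):
    t=ctrl.snapshot('top');s=ctrl.snapshot('side');o=[]
    for k in('blade0','knife0'):
        A=ctrl.spot_point(t,k);B=ctrl.spot_point(s,k)
        for a in A:
            for b in B:
                X,e=tri(t,a['at'],s,b['at'])
                if e<.02 and -.02<X[2]<.4 and (near is None or np.linalg.norm(X[:2]-near)<r): o.append((k,X.round(3).tolist(),round(e,3)))
    return o
E
python3 -c "
from h import *
for x in blade([.45,.187],.1):print(x)"
```

```text
('blade0', [0.378, 0.179, 0.055], np.float64(0.0))
('knife0', [0.455, 0.175, 0.061], np.float64(0.01))
```

Emit:
{"method": "apply_moves", "body": {
  "commands": [
    [[0, 0, 0], 0, 0.796],
    [[0, 0, 0], 0, 0.796],
    [[0, 0, 0], 0, 0.7955],
    [[0, 0, 0], 0, 0.7955],
    [[0, 0, 0], 0, 0.7955]
  ]
}}

```text
clock: 6.37
tool_pos: [0.4984, 0.1865, 0.0586]
orientation: [-180.0, -0.0, 0.7]
force: [-0.6, -0.3, -0.5]
opening: 0.0181
gripper_force: 3.1
```

```bash
python3 -c "
from h import *
for x in blade([.45,.187],.1):print(x)"
```

```text
('knife0', [0.463, 0.181, 0.039], np.float64(0.007))
```

Emit:
{"method": "apply_moves", "body": {
  "commands": [
    [[0, 0, 1], 0, 0.7955],
    [[0, 0, 2], 0, 0.7955],
    [[0, 0, 3], 0, 0.7955],
    [[0, 0, 4.5], 0, 0.7955],
    [[0, 0, 6], 0, 0.7955],
    [[0, 0, 7.5], 0, 0.7955],
    [[0, 0, 9], 0, 0.7955],
    [[0, 0, 10.5], 0, 0.7955],
    [[0, 0, 12], 0, 0.7955],
    [[0, 0, 13.5], 0, 0.7955],
    [[0, 0, 15], 0, 0.7955],
    [[0, 0, 16.5], 0, 0.7955],
    [[0, 0, 18], 0, 0.7955],
    [[0, 0, 18], 0, 0.7955],
    [[0, 0, 18], 0, 0.7955],
    [[0, 0, 18], 0, 1],
    [[0, 0, 18], 0, 1]
  ]
}}

```text
clock: 8.08
tool_pos: [0.4979, 0.1862, 0.238]
orientation: [180.0, 0.1, 0.7]
force: [0.3, -1.1, -1.0]
opening: 0.0178
gripper_force: 30.0
```

```bash
python3 - <<'E'
from h import *
for x in blade([.45,.187],.12):print(x)
s=snap('side');t=snap('top')
a=np.hstack([s['img'][60:280,180:380],t['img'][100:320,150:350]])
cv2.imwrite('pics/k2.png',cv2.resize(a,None,fx=2,fy=2,interpolation=cv2.INTER_CUBIC)[:,:,::-1])
E
```

```text
('blade0', [0.395, 0.183, 0.179], np.float64(0.005))
('knife0', [0.49, 0.187, 0.167], np.float64(0.016))
('knife0', [0.468, 0.181, 0.211], np.float64(0.008))
```

View pics/k2.png

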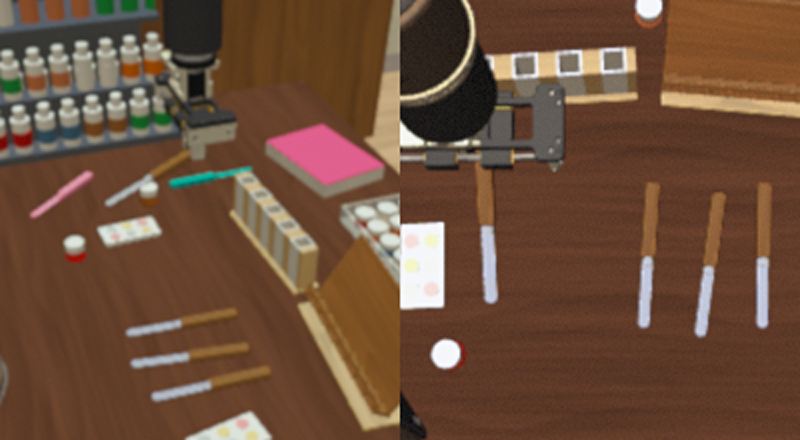

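Emit:
{"method": "apply_moves", "body": {
  "commands": [
    [[0, 0, -2], 0, 0.797],
    [[0, 0, -4], 0, 0.796],
    [[0, 0, -4], 0, 0.7955],
    [[0, 0, -4], 0, 0.7952],
    [[0, 0, -4], 0, 0.7952],
    [[0, 0, -4], 0, 0.795],
    [[0, 0, -4], 0, 0.795],
    [[0, 0, -4], 0, 0.795],
    [[0, 0, -4], 0, 0.795]
  ]
}}

```text
clock: 9.23
tool_pos: [0.4986, 0.1866, 0.1991]
orientation: [-180.0, -0.0, 0.7]
force: [0.4, 0.2, -0.0]
opening: 0.018
gripper_force: 1.2
```

```bash
python3 - <<'E'
from h import *
for x in blade([.45,.187],.12):print(x)
E
```

Emit:
{"method": "apply_moves", "body": {
  "commands": [
    [[0, 0, 0], 0, 0.795],
    [[0, 0, 0], 0, 1],
    [[0, 0, 0], 0, 1],
    [[0, 0, 2], 0, 1]
  ]
}}

```text
clock: 9.87
tool_pos: [0.4964, 0.1855, 0.2153]
orientation: [179.8, 0.3, 0.7]
force: [-0.6, -0.4, -1.6]
opening: 0.0172
gripper_force: 30.0
```

```bash
python3 - <<'E'
from h import *
s=snap('side');t=snap('top')
for p in(s,t): print([(np.round(r['at']).tolist(),round(r['score'],2)) for r in ctrl.spot_point(p,'blade0')])
a=np.hstack([s['img'][60:280,180:380],t['img'][100:320,150:350]])
cv2.imwrite('pics/k3.png',cv2.resize(a,None,fx=2,fy=2,interpolation=cv2.INTER_CUBIC)[:,:,::-1])
E
```

```text
[([263.0, 237.0], 0.7), ([284.0, 222.0], 0.7), ([292.0, 146.0], 0.68), ([207.0, 160.0], 0.68), ([275.0, 253.0], 0.61), ([284.0, 167.0], 0.57), ([261.0, 226.0], 0.56)]
[([274.0, 242.0], 0.88), ([303.0, 246.0], 0.76), ([330.0, 240.0], 0.75), ([175.0, 278.0], 0.68)]
```

View pics/k3.png

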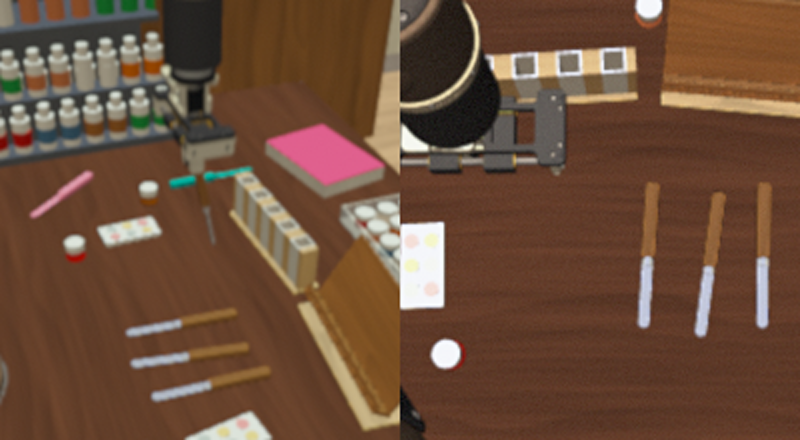

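Emit:
{"method": "apply_moves", "body": {
  "commands": [
    [[0, 0, 4], -0.12, 1],
    [[0, 0, 8], -0.24, 1],
    [[1, 1, 8], -0.36, 1],
    [[2.5, 2, 8], -0.48, 1],
    [[4, 3, 8], -0.6, 1],
    [[5.5, 4, 8], -0.72, 1],
    [[7, 5, 8], -0.84, 1],
    [[8.5, 6, 8], -0.96, 1],
    [[10, 7, 8], -1.08, 1],
    [[11.5, 8, 8], -1.2, 1],
    [[13, 8.8, 8], -1.32, 1],
    [[14.1, 8.8, 8], -1.42, 1],
    [[14.1, 8.8, 8], -1.515, 1],
    [[14.1, 8.8, 8], -1.515, 1],
    [[14.1, 8.8, 8], -1.515, 1],
    [[14.1, 8.8, 8], -1.515, 1]
  ]
}}

```text
clock: 11.4
tool_pos: [0.639, 0.2744, 0.2982]
orientation: [180.0, -0.0, -85.9]
force: [-0.2, 0.0, -1.1]
opening: 0.0175
gripper_force: 30.0
```

```bash
python3 - <<'E'
from h import *
s=snap('side');t=snap('top')
for p in(s,t):
  for k in('blade0','knife0'): print(k,[(np.round(r['at']).tolist(),round(r['score'],2)) for r in ctrl.spot_point(p,k)])
X=ctrl.get_obs()['tool_pos']
for d in(.0,.04,.118,.178): print(d,proj(s,X+[0,0,.002-d]).round(1),proj(t,X+[0,0,.002-d]).round(1))
b=s['img'][80:180,250:350]
c=t['img'][90:190,130:230]
cv2.imwrite('pics/k4.png',cv2.resize(np.hstack([b,c]),None,fx=4,fy=4,interpolation=cv2.INTER_CUBIC)[:,:,::-1])
E
```

```text
blade0 [([311.0, 136.0], 0.77), ([205.0, 158.0], 0.64), ([277.0, 255.0], 0.63), ([264.0, 236.0], 0.58), ([261.0, 224.0], 0.51), ([292.0, 146.0], 0.46)]
knife0 [([284.0, 220.0], 0.82), ([274.0, 148.0], 0.69), ([300.0, 250.0], 0.68), ([213.0, 152.0], 0.63), ([288.0, 242.0], 0.58), ([305.0, 114.0], 0.57), ([260.0, 222.0], 0.24)]
blade0 [([114.0, 141.0], 0.86), ([305.0, 244.0], 0.75), ([275.0, 241.0], 0.72), ([330.0, 240.0], 0.58), ([172.0, 125.0], 0.55)]
knife0 [([114.0, 165.0], 0.76), ([412.0, 224.0], 0.73), ([303.0, 217.0], 0.69), ([276.0, 209.0], 0.6), ([332.0, 205.0], 0.58), ([161.0, 110.0], 0.47), ([274.0, 239.0], 0.22)]
0.0 [306.2  99.1] [145.2  99.3]
0.04 [305.8 109.5] [150.3 107.2]
0.118 [304.9 128.8] [159.1 120.8]
0.178 [304.3 142.8] [165.1 130. ]
```

View pics/k4.png

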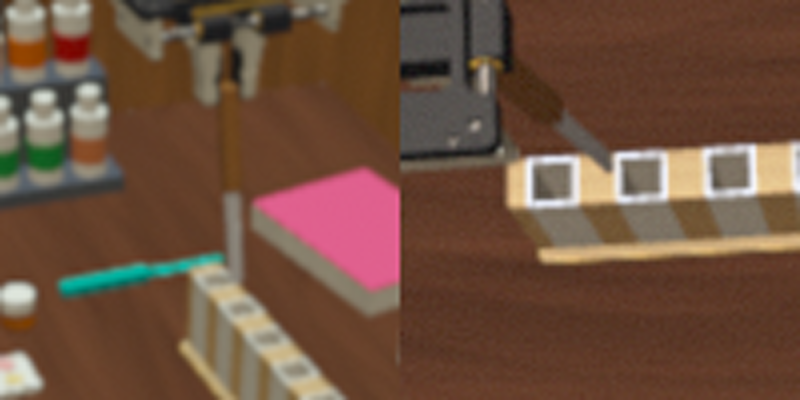

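```bash
python3 - <<'E'
from h import *
s=snap('side');t=snap('top')
print(tri(s,(309,150.5),t,(182,131.5)),tri(s,(311,136),t,(172,125)), ctrl.get_obs()['tool_pos'])
E
```

```text
(array([0.64184488, 0.23534603, 0.10985843]), np.float64(0.0030418326928802713)) (array([0.64532315, 0.24752909, 0.16266171]), np.float64(0.016415540215384807)) [0.63924873 0.2744476  0.29879476]
```

Emit:
{"method": "apply_moves", "body": {
  "commands": [
    [[0, -0.9, 0], 0, 1],
    [[-0.1, -1.7, 0], 0, 1],
    [[-0.1, -1.7, -1], 0, 1],
    [[-0.1, -1.7, -2.5], 0, 1],
    [[-0.1, -2.1, -3.3], 0, 1],
    [[-0.1, -2.7, -4.1], 0, 1],
    [[-0.1, -3.3, -5], 0, 1],
    [[-0.1, -3.9, -6], 0, 1],
    [[-0.1, -4.5, -7], 0, 1],
    [[-0.1, -4.9, -8], 0, 1],
    [[-0.1, -5.1, -8.7], 0, 1],
    [[-0.1, -5.1, -8.7], 0, 1]
  ]
}}

```text
clock: 12.8
tool_pos: [0.6376, 0.2226, 0.2094]
orientation: [179.9, -0.1, -86.1]
force: [0.5, 2.0, -1.2]
opening: 0.0181
gripper_force: 30.0
```

```bash
python3 - <<'E'
from h import *
s=snap('side');t=snap('top')
b=s['img'][80:200,250:390]
c=t['img'][80:200,130:270]
cv2.imwrite('pics/k5.png',cv2.resize(np.hstack([b,c]),None,fx=2.8,fy=2.8,interpolation=cv2.INTER_CUBIC)[:,:,::-1])
E
```

```text
(no output)
```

View pics/k5.png

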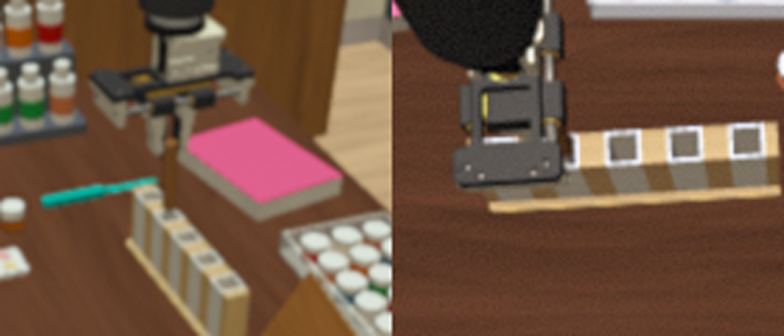

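Emit:
{"method": "apply_moves", "body": {
  "commands": [
    [[0, 0, 0], 0, 0.7],
    [[0, 0, 0], 0, 0.6],
    [[0, 0, 0], 0, 0.6],
    [[0, 0, 3], 0, 0.6],
    [[0, 0, 6], 0, 0.6],
    [[0, -1, 9], 0.12, 0.6],
    [[-1, -3, 9], 0.24, 0.6],
    [[-3, -5, 9], 0.36, 0.6],
    [[-5, -7, 8], 0.48, 0.6],
    [[-7, -9, 6], 0.6, 0.6],
    [[-9, -11, 4], 0.72, 0.6],
    [[-11, -13, 2], 0.84, 0.6],
    [[-13, -15, 0], 0.96, 0.6],
    [[-14.9, -17, -2], 1.08, 0.6],
    [[-14.9, -19, -4], 1.2, 0.6],
    [[-14.9, -21, -6], 1.32, 0.6],
    [[-14.9, -22, -8], 1.42, 0.6],
    [[-14.9, -22, -8], 1.459, 0.6],
    [[-14.9, -22, -8], 1.459, 0.6]
  ]
}}

```text
clock: 14.48
tool_pos: [0.4888, 0.0026, 0.131]
orientation: [179.9, 0.1, -2.5]
force: [-0.7, 0.7, 0.7]
opening: 0.0348
gripper_force: 0.0
```

```bash
python3 - <<'E'
from h import *
for x in blade():print(x)
s=snap('side','s6')
E
```

```text
('blade0', [0.277, 0.436, 0.025], np.float64(0.005))
('blade0', [0.379, 0.002, 0.008], np.float64(0.006))
('blade0', [0.607, 0.136, 0.128], np.float64(0.006))
('blade0', [0.358, -0.069, 0.075], np.float64(0.004))
('blade0', [0.365, -0.073, 0.017], np.float64(0.003))
('blade0', [0.375, -0.143, 0.016], np.float64(0.003))
('blade0', [0.646, 0.225, 0.066], np.float64(0.009))
('knife0', [0.457, 0.003, 0.0], np.float64(0.003))
('knife0', [0.34, 0.495, 0.027], np.float64(0.003))
('knife0', [0.466, -0.145, 0.01], np.float64(0.0))
('knife0', [0.401, -0.1, 0.349], np.float64(0.001))
('knife0', [0.448, -0.073, -0.012], np.float64(0.01))
('knife0', [0.431, -0.067, 0.066], np.float64(0.004))
('knife0', [0.581, 0.444, 0.002], np.float64(0.0))
('knife0', [0.636, 0.233, 0.145], np.float64(0.01))
```

View pics/s6.png

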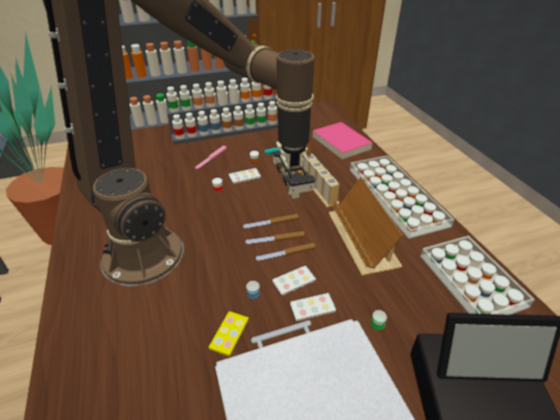

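Emit:
{"method": "apply_moves", "body": {
  "commands": [
    [[0, 0, -4], 0, 0.6],
    [[0, 0, -8], 0, 0.6],
    [[0, 0, -10.9], 0, 0.6],
    [[0, 0, -10.9], 0, 0.6],
    [[0, 0, -10.9], 0, 1],
    [[0, 0, -10.9], 0, 1],
    [[0, 0, -10.9], 0, 1],
    [[0, 0, -8], 0, 1],
    [[0, 0, -4], 0, 1],
    [[0, 0, 0], 0, 1],
    [[0, 0, 4], 0, 1],
    [[0, 0, 7.5], 0, 0.797],
    [[0, 0, 7.5], 0, 0.797],
    [[0, 0, 7.5], 0, 0.796],
    [[0, 0, 7.5], 0, 0.7955],
    [[0, 0, 7.5], 0, 0.7955],
    [[0, 0, 7.5], 0, 0.7952],
    [[0, 0, 7.5], 0, 0.7952],
    [[0, 0, 7.5], 0, 0.7952],
    [[0, 0, 7.5], 0, 0.7952]
  ]
}}

```text
clock: 16.5
tool_pos: [0.4893, 0.0034, 0.206]
orientation: [180.0, 0.1, -2.5]
force: [1.0, -0.1, -0.9]
opening: 0.0182
gripper_force: 0.5
```

```bash
python3 - <<'E'
from h import *
for x in blade([.43,.0],.15):print(x)
E
```

```text
('blade0', [0.374, -0.069, 0.008], np.float64(0.001))
('blade0', [0.378, -0.14, 0.006], np.float64(0.013))
('knife0', [0.442, -0.081, 0.005], np.float64(0.005))
('knife0', [0.402, -0.094, 0.351], np.float64(0.005))
```

Emit:
{"method": "apply_moves", "body": {
  "commands": [
    [[0, 0, 0], 0, 1],
    [[0, 0, 0], 0, 1],
    [[0, 0, 3], 0, 1],
    [[0, 0, 6], 0, 1],
    [[0, 0, 9.5], 0, 1],
    [[0, 0, 9.5], 0, 1],
    [[0, 0, 9.5], 0, 1]
  ]
}}

```text
clock: 17.38
tool_pos: [0.4903, 0.0038, 0.3037]
orientation: [-179.9, -0.2, -2.5]
force: [-0.4, 0.3, -0.9]
opening: 0.0009
gripper_force: 0.0
```

```bash
cat >> h.py <<'E'
def hang():
    "knife held: fit its lean (ax,ay = dx/dz-ish) and grip-to-tip length by nets points"
    s=ctrl.snapshot('side');t=ctrl.snapshot('top');X=np.array(ctrl.get_obs()['tool_pos'])+[0,0,.002]
    print('tool',X.round(4))
    for k in('blade0','knife0'):
        A=[a for a in ctrl.spot_point(t,k) ];B=ctrl.spot_point(s,k)
        for a in A:
            for b in B:
                P,e=tri(t,a['at'],s,b['at'])
                if e<.025 and P[2]>.03 and np.linalg.norm(P[:2]-X[:2])<.1 and P[2]<X[2]: print(k,(P-X).round(3),round(e,3),round(np.linalg.norm(P-X),3))
    return s,t,X
E
python3 - <<'E'
from h import *
s,t,X=hang()
c=proj(s,X-[0,0,.09]).astype(int);d=proj(t,X-[0,0,.09]).astype(int)
f=lambda i,c:i[max(c[1]-60,0):c[1]+60,c[0]-60:c[0]+60]
print(c-60,d-60)
cv2.imwrite('pics/k7.png',cv2.resize(np.hstack([f(s['img'],c),f(t['img'],d)]),None,fx=3,fy=3,interpolation=cv2.INTER_CUBIC)[:,:,::-1])
E
```

```text
tool [0.4889 0.0035 0.3031]
knife0 [-0.059 -0.068 -0.227] 0.009 0.244
[232 107] [215 120]
```

View pics/k7.png

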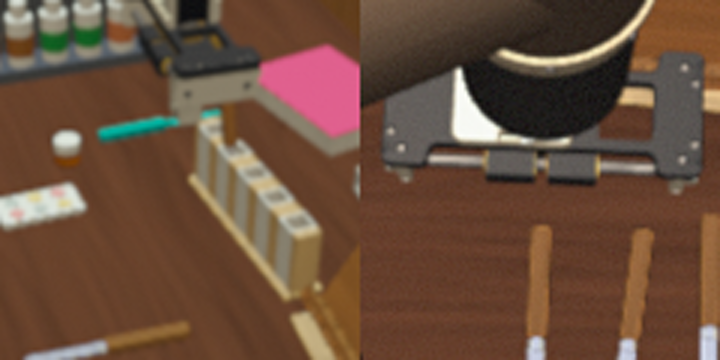

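```bash
python3 - <<'E'
from h import *
for x in blade([.42,.0],.09):print(x)
t=snap('top')
for k in('knife0','blade0'): print([onz(t,a['at'],.008)[:2].round(3).tolist() for a in ctrl.spot_point(t,k)])
print(onz(t,(275,195.3),.012))
E
```

```text
('blade0', [0.372, 0.013, -0.013], np.float64(0.004))
('knife0', [0.447, -0.068, -0.014], np.float64(0.001))
('knife0', [0.434, -0.064, 0.053], np.float64(0.003))
('knife0', [0.452, -0.002, -0.006], np.float64(0.005))
[[0.461, -0.145], [0.443, -0.074], [0.339, 0.507], [0.445, 0.006], [0.555, -0.463]]
[[0.371, 0.01], [0.383, -0.134], [0.37, -0.074], [0.276, 0.451]]
[0.49953046 0.00381437 0.012     ]
```

Emit:
{"method": "apply_moves", "body": {
  "commands": [
    [[0, 0, -4], 0, 0.6],
    [[0, 0, -8], 0, 0.6],
    [[0, 0, -12], 0, 0.6],
    [[0, 0, -16], 0, 0.6],
    [[0, 0, -20], 0, 0.6],
    [[0, 0, -20], 0, 0.6]
  ]
}}

```text
clock: 18.63
tool_pos: [0.4847, 0.002, 0.0951]
orientation: [179.8, 0.6, -2.6]
force: [-2.1, -0.2, 0.3]
opening: 0.033
gripper_force: 0.0
```

Emit:
{"method": "apply_moves", "body": {
  "commands": [
    [[-0.7, 0, -3], 0, 0.6],
    [[-0.7, 0, -6], 0, 0.6],
    [[-0.7, 0, -8.2], 0, 0.6],
    [[-0.7, 0, -8.2], 0, 0.6],
    [[-0.7, 0, -8.2], 0, 0.8],
    [[-0.7, 0, -8.2], 0, 1],
    [[-0.7, 0, -8.2], 0, 1],
    [[-0.7, 0, -8.2], 0, 1],
    [[-0.7, 0, -8.2], 0, 1],
    [[-0.7, 0, -8.2], 0, 1],
    [[-0.7, 0, -5], 0, 1],
    [[-0.7, 0, -1], 0, 1],
    [[-0.7, 0, 3], 0, 1],
    [[-0.7, 0, 7], 0, 1],
    [[-0.7, 0, 10], 0, 0.8],
    [[-0.7, 0, 10], 0, 0.797],
    [[-0.7, 0, 10], 0, 0.796],
    [[-0.7, 0, 10], 0, 0.7955]
  ]
}}

```text
clock: 20.13
tool_pos: [0.4817, 0.0034, 0.2016]
orientation: [-180.0, -0.0, -2.5]
force: [0.2, 0.3, -1.2]
opening: 0.0179
gripper_force: 3.9
```

Emit:
{"method": "apply_moves", "body": {
  "commands": [
    [[0, 0, 0], 0, 0.7953],
    [[0, 0, 0], 0, 0.7952],
    [[0, 0, 0], 0, 0.795],
    [[0, 0, 0], 0, 0.795],
    [[0, 0, 0], 0, 0.795],
    [[0, 0, 0], 0, 0.795],
    [[0, 0, 0], 0, 1],
    [[0, 0, 0], 0, 1],
    [[0, 0, 3], 0, 1],
    [[0, 0, 6], 0, 1],
    [[0, 0, 9.5], 0, 1],
    [[0, 0, 9.5], 0, 1]
  ]
}}

```text
clock: 21.13
tool_pos: [0.4853, 0.0037, 0.3034]
orientation: [-179.9, -0.6, -2.5]
force: [1.9, 1.5, 0.5]
opening: 0.0178
gripper_force: 30.0
```

```bash
cat >> h.py <<'E'
def hpic(f,dz=.1,h=60):
    s,t,X=hang()
    c=proj(s,X-[0,0,dz]).astype(int);d=proj(t,X-[0,0,dz]).astype(int)
    g=lambda i,c:i[max(c[1]-h,0):max(c[1]-h,0)+2*h,c[0]-h:c[0]+h]
    a=360/h/2
    print('px=(crop/%g)+off; side off'%a,c-h,'top off (minus 360)',d-h)
    cv2.imwrite('pics/'+f+'.png',cv2.resize(np.hstack([g(s['img'],c),g(t['img'],d)]),(720,360),interpolation=cv2.INTER_CUBIC)[:,:,::-1])
E
python3 -c "
from h import *
hpic('k8')"
```

```text
tool [0.4829 0.0038 0.2999]
px=(crop/3)+off; side off [230 111] top off (minus 360) [215 124]
```

View pics/k8.png

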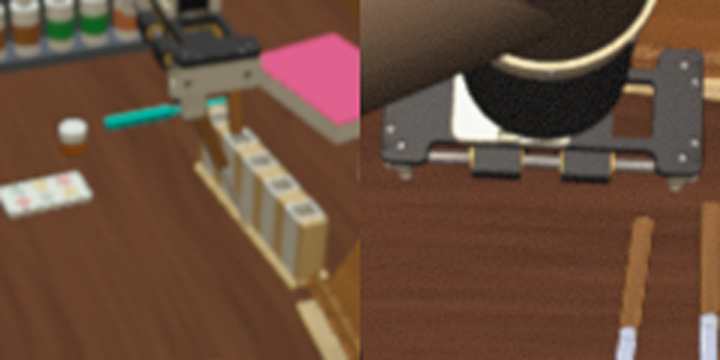

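```bash
cat >> h.py <<'E'
def lean():
    "intersect detections with the plane in which the held knife can swing"
    o=ctrl.get_obs();X=np.array(o['tool_pos'])+[0,0,.002];w=np.radians(o['orientation'][2])
    u=np.array([np.cos(w),np.sin(w),0]);n=np.array([-u[1],u[0],0]);print('tool',X.round(4),'yaw',round(o['orientation'][2],1))
    for v in('side','top'):
        p=ctrl.snapshot(v)
        for k in('blade0','knife0'):
            for a in ctrl.spot_point(p,k):
                c,d=ray(p,a['at'])
                P=c+d*(n@(X-c))/(n@d)-X
                if P[2]<.02 and np.linalg.norm(P)<.17: print(v,k,'along',round(u@P,3),'down',round(-P[2],3),'len',round(np.linalg.norm(P),3),'angle',np.degrees(np.arctan2(u@P,-P[2])).round(1),round(a['score'],2))
E
python3 -c "
from h import *
lean()"
```

```text
tool [0.4817 0.0033 0.2974] yaw -2.5
side blade0 along 0.069 down 0.08 len 0.105 angle 40.6 0.65
side blade0 along -0.005 down 0.003 len 0.005 angle -56.6 0.63
side blade0 along 0.049 down 0.129 len 0.138 angle 20.7 0.43
side knife0 along -0.042 down 0.018 len 0.046 angle -67.1 0.69
side knife0 along 0.032 down 0.057 len 0.065 angle 29.3 0.67
side knife0 along 0.052 down 0.001 len 0.052 angle 88.7 0.48
```

```bash
python3 - <<'E'
from h import *
s=snap('side');X=np.array([.4817,.0033,.2999]);w=np.radians(-2.5)
u=np.array([np.cos(w),np.sin(w),0]);n=np.array([-u[1],u[0],0])
for a in((298.3,147.7),(306,167.7)):
    c,d=ray(s,a);P=c+d*(n@(X-c))/(n@d)-X;print(u@P,P[2],np.linalg.norm(P))
E
```

```text
0.02328641115144254 -0.019648917627269558 0.030468621699007846
0.051108915919192734 -0.0964501452538074 0.10915471499626418
```

Emit:
{"method": "apply_moves", "body": {
  "commands": [
    [[1, 0, 0], -0.12, 1],
    [[3, 0, 0], -0.24, 1],
    [[5, 0, 0], -0.36, 1],
    [[7, 0, 0], -0.48, 1],
    [[9, 0, 0], -0.6, 1],
    [[11, 1, 0], -0.72, 1],
    [[13, 2, 0], -0.84, 1],
    [[15, 3, 0], -0.96, 1],
    [[16, 4, 0], -1.08, 1],
    [[17, 5, 0], -1.2, 1],
    [[17, 6, 0], -1.32, 1],
    [[17, 7, 0], -1.4, 1],
    [[17, 8, 0], -1.459, 1],
    [[17, 8.5, 0], -1.459, 1],
    [[17, 8.5, 0], -1.459, 1],
    [[17, 8.5, 0], -1.459, 1]
  ]
}}

```text
clock: 23.12
tool_pos: [0.6523, 0.0885, 0.2964]
orientation: [180.0, -0.0, -86.0]
force: [-0.2, -0.4, -0.7]
opening: 0.0177
gripper_force: 30.0
```

```bash
python3 -c "
from h import *
lean()"
```

```text
tool [0.6523 0.0885 0.2984] yaw -86.0
side blade0 along 0.029 down 0.139 len 0.142 angle 11.9 0.74
side knife0 along 0.008 down 0.065 len 0.065 angle 6.7 0.65
top blade0 along 0.056 down 0.137 len 0.148 angle 22.3 0.46
top knife0 along 0.023 down 0.054 len 0.059 angle 23.1 0.65
```

Emit:
{"method": "apply_moves", "body": {
  "commands": [
    [[-0.2, 1.5, 0], 0, 1],
    [[-0.4, 2.6, 0], 0, 1],
    [[-0.4, 2.6, -1.5], 0, 1],
    [[-0.4, 2.6, -3], 0, 1],
    [[-0.4, 2.4, -3.8], 0, 1],
    [[-0.3, 1.6, -4.3], 0, 1],
    [[-0.3, 0.8, -4.8], 0, 1],
    [[-0.2, 0, -5.3], 0, 1],
    [[-0.2, -0.8, -5.9], 0, 1],
    [[-0.2, -1.6, -6.5], 0, 1],
    [[-0.1, -2.4, -7.1], 0, 1],
    [[-0.1, -3, -7.8], 0, 1],
    [[-0.1, -3.5, -8.5], 0, 1],
    [[-0.1, -3.5, -8.5], 0, 1]
  ]
}}

```text
clock: 24.58
tool_pos: [0.6505, 0.0522, 0.2095]
orientation: [179.9, -0.0, -86.2]
force: [-0.1, 0.8, -0.9]
opening: 0.0177
gripper_force: 30.0
```

```bash
python3 -c "
from h import *
lean()
hpic('k9',.1)"
```

```text
tool [0.6505 0.0522 0.2115] yaw -86.2
side blade0 along 0.002 down 0.13 len 0.13 angle 1.0 0.64
side knife0 along 0.004 down 0.071 len 0.071 angle 3.5 0.67
tool [0.6514 0.0537 0.2139]
px=(crop/3)+off; side off [271 115] top off (minus 360) [195  66]
```

View pics/k9.png

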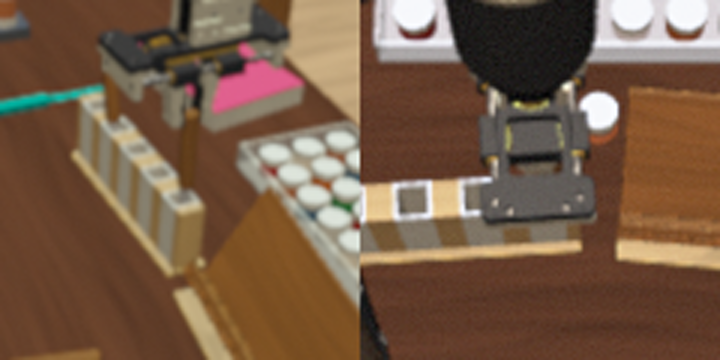

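Emit:
{"method": "apply_moves", "body": {
  "commands": [
    [[0, 0, 0], 0, 0.7],
    [[0, 0, 0], 0, 0.6],
    [[0, 0, 0], 0, 0.6],
    [[0, 0, 3], 0, 0.6],
    [[0, 0, 6], 0, 0.6],
    [[-2, -1, 7], 0.12, 0.6],
    [[-4, -2, 6], 0.24, 0.6],
    [[-6, -4, 4], 0.36, 0.6],
    [[-8, -6, 2], 0.48, 0.6],
    [[-10, -8, 0], 0.6, 0.6],
    [[-12, -9, -2], 0.72, 0.6],
    [[-14, -10, -4], 0.84, 0.6],
    [[-16, -11, -6], 0.96, 0.6],
    [[-17.7, -12, -8], 1.08, 0.6],
    [[-17.7, -13.3, -9], 1.2, 0.6],
    [[-17.7, -13.3, -10], 1.32, 0.6],
    [[-17.7, -13.3, -11], 1.4, 0.6],
    [[-17.7, -13.3, -11], 1.4, 0.6],
    [[-17.7, -13.3, -11], 1.4, 0.6]
  ]
}}

```text
clock: 26.77
tool_pos: [0.4742, -0.0797, 0.1015]
orientation: [180.0, 0.0, -6.0]
force: [0.3, -0.4, -0.9]
opening: 0.0351
gripper_force: 0.0
```

```bash
python3 - <<'E'
from h import *
for v in('top','side'):
    p=snap(v)
    for k in('knife0','blade0','board0'): print(v,k,[onz(p,a['at'],.008)[:2].round(3).tolist() for a in ctrl.spot_point(p,k)])
E
```

```text
top knife0 [[0.58, 0.44], [0.463, -0.145], [0.7, 0.079], [0.446, -0.079], [0.696, 0.26], [0.338, 0.517]]
top blade0 [[0.652, 0.441], [0.659, 0.236], [0.278, 0.447], [0.381, -0.132], [0.366, -0.067], [0.682, 0.046]]
top board0 [[0.424, -0.347], [0.183, -0.363], [0.395, -0.25], [0.406, 0.3], [0.652, 0.234]]
side knife0 [[0.467, -0.152], [0.326, 0.513], [0.433, -0.092], [0.746, 0.252], [0.574, 0.433]]
side blade0 [[0.379, -0.143], [0.368, -0.055], [0.472, 0.403], [0.68, 0.122], [0.265, 0.452], [0.443, -0.083], [0.544, -0.471]]
side board0 [[0.427, -0.354], [0.395, -0.245], [0.184, -0.365], [0.404, 0.312]]
```

Emit:
{"method": "apply_moves", "body": {
  "commands": [
    [[0, 0, -4], 0, 0.6],
    [[0, 0, -7.9], 0, 0.6],
    [[0, 0, -7.9], 0, 0.6],
    [[0, 0, -7.9], 0, 0.8],
    [[0, 0, -7.9], 0, 1],
    [[0, 0, -7.9], 0, 1],
    [[0, 0, -7.9], 0, 1],
    [[0, 0, -7.9], 0, 1],
    [[0, 0, -7.9], 0, 1],
    [[0, 0, -5], 0, 1],
    [[0, 0, -1], 0, 1],
    [[0, 0, 3], 0, 1],
    [[0, 0, 7], 0, 1],
    [[0, 0, 10], 0, 0.8],
    [[0, 0, 10], 0, 0.797],
    [[0, 0, 10], 0, 0.796],
    [[0, 0, 10], 0, 0.7955]
  ]
}}

```text
clock: 28.58
tool_pos: [0.4737, -0.0795, 0.2014]
orientation: [-180.0, -0.0, -5.9]
force: [0.1, 0.0, 0.2]
opening: 0.0177
gripper_force: 6.7
```

Emit:
{"method": "apply_moves", "body": {
  "commands": [
    [[0, 0, 0], 0, 0.7953],
    [[0, 0, 0], 0, 0.7952],
    [[0, 0, 0], 0, 0.795],
    [[0, 0, 0], 0, 0.795],
    [[0, 0, 0], 0, 0.795],
    [[0, 0, 0], 0, 0.7953],
    [[0, 0, 0], 0, 1],
    [[0, 0, 0], 0, 1],
    [[0, 0, 3], 0, 1],
    [[0, 0, 6], 0, 1],
    [[0, 0, 9.5], 0, 1],
    [[0, 0, 9.5], 0, 1],
    [[0, 0, 9.5], 0, 1]
  ]
}}

```text
clock: 29.67
tool_pos: [0.4754, -0.0794, 0.2986]
orientation: [-179.9, -0.3, -5.9]
force: [-0.3, 0.4, -1.1]
opening: 0.0177
gripper_force: 30.0
```

```bash
python3 -c "
from h import *
lean()"
```

```text
tool [ 0.4754 -0.0794  0.3006] yaw -5.9
side blade0 along 0.017 down 0.124 len 0.126 angle 7.9 0.62
side blade0 along 0.096 down 0.126 len 0.158 angle 37.1 0.46
side knife0 along 0.009 down 0.049 len 0.05 angle 10.8 0.58
side knife0 along 0.089 down 0.049 len 0.101 angle 61.3 0.58
top blade0 along 0.014 down 0.139 len 0.14 angle 5.8 0.62
top knife0 along 0.029 down 0.125 len 0.128 angle 13.2 0.38
```

Emit:
{"method": "apply_moves", "body": {
  "commands": [
    [[1, 2, 0], -0.12, 1],
    [[2, 5, 0], -0.24, 1],
    [[3, 8, 0], -0.36, 1],
    [[4, 11, 0], -0.48, 1],
    [[5, 14, 0], -0.6, 1],
    [[6, 17, 0], -0.72, 1],
    [[7, 19, 0], -0.84, 1],
    [[8, 21.1, 0], -0.96, 1],
    [[10, 21.1, 0], -1.08, 1],
    [[12, 21.1, 0], -1.2, 1],
    [[14, 21.1, 0], -1.32, 1],
    [[16, 21.1, 0], -1.398, 1],
    [[17.2, 21.1, 0], -1.398, 1],
    [[17.2, 21.1, 0], -1.398, 1],
    [[17.2, 21.1, 0], -1.398, 1]
  ]
}}

```text
clock: 31.22
tool_pos: [0.6463, 0.1313, 0.2948]
orientation: [179.9, -0.0, -86.0]
force: [0.1, -0.2, -0.9]
opening: 0.0175
gripper_force: 30.0
```

```bash
python3 -c "
from h import *
lean()"
```

```text
tool [0.6463 0.1313 0.2968] yaw -86.0
side blade0 along -0.006 down 0.128 len 0.128 angle -2.6 0.59
side knife0 along 0.065 down 0.152 len 0.166 angle 23.1 0.72
side knife0 along 0.009 down 0.054 len 0.055 angle 9.7 0.53
top knife0 along 0.061 down 0.158 len 0.169 angle 21.3 0.59
```

Emit:
{"method": "apply_moves", "body": {
  "commands": [
    [[0, 0, -1.5], 0, 1],
    [[0, 0, -3], 0, 1],
    [[0, -0.3, -4], 0, 1],
    [[0.1, -0.7, -4.8], 0, 1],
    [[0.1, -1.1, -5.6], 0, 1],
    [[0.1, -1.5, -6.4], 0, 1],
    [[0.2, -1.9, -7.2], 0, 1],
    [[0.2, -2.2, -8], 0, 1],
    [[0.2, -2.3, -8.7], 0, 1],
    [[0.2, -2.3, -9.2], 0, 1],
    [[0.2, -2.3, -9.2], 0, 1]
  ]
}}

```text
clock: 32.43
tool_pos: [0.6478, 0.1082, 0.203]
orientation: [179.9, -0.0, -86.0]
force: [0.7, -0.0, -1.3]
opening: 0.0178
gripper_force: 30.0
```

```bash
python3 -c "
from h import *
lean()"
```

```text
tool [0.6478 0.1082 0.205 ] yaw -86.0
side blade0 along 0.052 down 0.153 len 0.162 angle 18.6 0.7
side blade0 along 0.002 down 0.134 len 0.134 angle 1.0 0.65
side knife0 along -0.011 down 0.063 len 0.063 angle -9.5 0.67
side knife0 along 0.049 down 0.055 len 0.073 angle 41.7 0.67
side knife0 along -0.152 down 0.071 len 0.168 angle -65.0 0.55
top blade0 along 0.056 down 0.149 len 0.159 angle 20.5 0.7
top knife0 along -0.125 down 0.054 len 0.136 angle -66.6 0.7
top knife0 along 0.039 down 0.063 len 0.074 angle 32.2 0.5
```

Emit:
{"method": "apply_moves", "body": {
  "commands": [
    [[0, 0, 0], 0, 0.7],
    [[0, 0, 0], 0, 0.6],
    [[0, 0, 0], 0, 0.6],
    [[0, 0, 3], 0, 0.6],
    [[0, 0, 6], 0, 0.6],
    [[-2, -1, 8], 0.12, 0.6],
    [[-4, -3, 8], 0.24, 0.6],
    [[-6, -6, 6], 0.36, 0.6],
    [[-8, -9, 4], 0.48, 0.6],
    [[-10, -12, 2], 0.6, 0.6],
    [[-12, -15, 0], 0.72, 0.6],
    [[-14, -18, -2], 0.84, 0.6],
    [[-16.3, -20, -4], 0.96, 0.6],
    [[-16.3, -22, -6], 1.08, 0.6],
    [[-16.3, -24, -8], 1.2, 0.6],
    [[-16.3, -25.5, -9], 1.32, 0.6],
    [[-16.3, -25.5, -10], 1.44, 0.6],
    [[-16.3, -25.5, -10], 1.471, 0.6],
    [[-16.3, -25.5, -10], 1.471, 0.6]
  ]
}}

```text
clock: 34.32
tool_pos: [0.485, -0.147, 0.1041]
orientation: [180.0, 0.1, -1.7]
force: [0.2, -0.3, -0.5]
opening: 0.035
gripper_force: 0.0
```

```bash
python3 - <<'E'
from h import *
for v in('top','side'):
    p=snap(v)
    for k,z in(('knife0',.008),('blade0',.008),('knife0',.14)): print(v,k,z,[onz(p,a['at'],z)[:2].round(3).tolist() for a in ctrl.spot_point(p,k)])
E
```

```text
top knife0 0.008 [[0.691, 0.154], [0.47, -0.146], [0.694, 0.266], [0.591, 0.442], [0.703, 0.08]]
top blade0 0.008 [[0.656, 0.444], [0.374, -0.142]]
top knife0 0.14 [[0.641, 0.137], [0.444, -0.128], [0.643, 0.237], [0.552, 0.393], [0.65, 0.072]]
side knife0 0.008 [[0.746, 0.243], [0.329, 0.535], [0.468, -0.143], [0.584, 0.44]]
side blade0 0.008 [[0.386, -0.135], [0.282, 0.463], [0.657, 0.452], [0.677, 0.107]]
side knife0 0.14 [[0.653, 0.065], [0.298, 0.313], [0.416, -0.263], [0.515, 0.232]]
```

Emit:
{"method": "apply_moves", "body": {
  "commands": [
    [[0, 0, -4], 0, 0.6],
    [[0, 0, -8.2], 0, 0.6],
    [[0, 0, -8.2], 0, 0.6],
    [[0, 0, -8.2], 0, 0.8],
    [[0, 0, -8.2], 0, 1],
    [[0, 0, -8.2], 0, 1],
    [[0, 0, -8.2], 0, 1],
    [[0, 0, -8.2], 0, 1],
    [[0, 0, -8.2], 0, 1],
    [[0, 0, -5], 0, 1],
    [[0, 0, -1], 0, 1],
    [[0, 0, 3], 0, 1],
    [[0, 0, 7], 0, 1],
    [[0, 0, 9.7], 0, 0.8],
    [[0, 0, 9.7], 0, 0.797],
    [[0, 0, 9.7], 0, 0.796],
    [[0, 0, 9.7], 0, 0.7955]
  ]
}}

```text
clock: 36.13
tool_pos: [0.4847, -0.1464, 0.2014]
orientation: [-180.0, -0.0, -1.7]
force: [0.2, -0.1, -0.9]
opening: 0.0178
gripper_force: 4.8
```

Emit:
{"method": "apply_moves", "body": {
  "commands": [
    [[0, 0, 0], 0, 0.7953],
    [[0, 0, 0], 0, 0.7952],
    [[0, 0, 0], 0, 0.795],
    [[0, 0, 0], 0, 0.795],
    [[0, 0, 0], 0, 0.795],
    [[0, 0, 0], 0, 0.7953],
    [[0, 0, 0], 0, 1],
    [[0, 0, 0], 0, 1],
    [[0, 0, 3], 0, 1],
    [[0, 0, 6], 0, 1],
    [[0, 0, 9.5], 0, 1],
    [[0, 0, 9.5], 0, 1],
    [[0, 0, 9.5], 0, 1]
  ]
}}

```text
clock: 37.22
tool_pos: [0.4864, -0.1465, 0.2988]
orientation: [-180.0, -0.3, -1.7]
force: [-0.8, 0.8, -1.6]
opening: 0.0175
gripper_force: 30.0
```

```bash
python3 -c "
from h import *
lean()"
```

```text
tool [ 0.4864 -0.1465  0.3008] yaw -1.7
side blade0 along 0.023 down 0.124 len 0.126 angle 10.5 0.51
side knife0 along 0.011 down 0.05 len 0.051 angle 12.3 0.69
side knife0 along 0.053 down 0.007 len 0.053 angle 82.3 0.63
```

Emit:
{"method": "apply_moves", "body": {
  "commands": [
    [[1, 3, 0], -0.12, 1],
    [[2, 7, 0], -0.24, 1],
    [[3, 11, 0], -0.36, 1],
    [[3, 15, 0], -0.48, 1],
    [[4, 19, 0], -0.6, 1],
    [[4, 23, 0], -0.72, 1],
    [[4, 27, 0], -0.84, 1],
    [[5, 31, 0], -0.96, 1],
    [[5, 35, 0], -1.08, 1],
    [[6, 39, 0], -1.2, 1],
    [[6, 42.5, 0], -1.32, 1],
    [[7, 45.5, 0], -1.44, 1],
    [[9, 45.5, 0], -1.471, 1],
    [[11, 45.5, 0], -1.471, 1],
    [[13, 45.5, 0], -1.471, 1],
    [[14.8, 45.5, 0], -1.471, 1],
    [[14.8, 45.5, 0], -1.471, 1],
    [[14.8, 45.5, 0], -1.471, 1]
  ]
}}

```text
clock: 39.02
tool_pos: [0.6336, 0.3082, 0.2945]
orientation: [179.9, -0.1, -86.0]
force: [0.2, -0.1, -0.8]
opening: 0.0176
gripper_force: 30.0
```

```bash
python3 -c "
from h import *
lean()"
```

```text
tool [0.6336 0.3082 0.2965] yaw -86.0
side blade0 along 0.014 down 0.137 len 0.138 angle 5.6 0.6
side knife0 along 0.04 down 0.161 len 0.166 angle 14.1 0.69
side knife0 along 0.007 down 0.041 len 0.042 angle 9.0 0.62
top blade0 along 0.021 down 0.134 len 0.135 angle 9.1 0.61
top knife0 along 0.013 down 0.031 len 0.034 angle 23.3 0.76
top knife0 along 0.076 down 0.146 len 0.165 angle 27.4 0.7
```

Emit:
{"method": "apply_moves", "body": {
  "commands": [
    [[0, 0, -1.5], 0, 1],
    [[0, 0, -3], 0, 1],
    [[0, 0, -4], 0, 1],
    [[0.1, -0.3, -4.8], 0, 1],
    [[0.1, -0.5, -5.6], 0, 1],
    [[0.1, -0.7, -6.4], 0, 1],
    [[0.2, -0.9, -7.2], 0, 1],
    [[0.2, -1.1, -8], 0, 1],
    [[0.2, -1.3, -8.7], 0, 1],
    [[0.2, -1.3, -9.2], 0, 1],
    [[0.2, -1.3, -9.2], 0, 1]
  ]
}}

```text
clock: 40.23
tool_pos: [0.635, 0.2951, 0.2031]
orientation: [179.9, -0.0, -86.0]
force: [-0.7, 0.5, -1.0]
opening: 0.0178
gripper_force: 30.0
```

```bash
python3 -c "
from h import *
lean()
for v in('top','side'):
    p=snap(v); print(v,[onz(p,a['at'],.01)[:2].round(3).tolist() for a in ctrl.spot_point(p,'board0')])
    # white board outline
    im=p['img'].astype(int); m=((im.min(2)>170)).astype(np.uint8)
    for c in cv2.findContours(m,0,2)[0]:
        r=cv2.minAreaRect(c)
        if 250<cv2.contourArea(c)<1800:
            b=cv2.boxPoints(r); P=np.array([onz(p,q,.01)[:2] for q in b]); L=np.linalg.norm(P-np.roll(P,-1,0),axis=1); i=np.argmax(L); d=np.roll(P,-1,0)[i]-P[i]
            print(v,P.mean(0).round(4),L.round(3),'ang',(np.degrees(np.arctan2(d[1],d[0]))+90)%180-90)
"
```

```text
tool [0.635  0.2951 0.2051] yaw -86.0
side blade0 along 0.087 down 0.13 len 0.156 angle 33.9 0.5
side blade0 along 0.022 down 0.121 len 0.123 angle 10.4 0.41
side knife0 along 0.025 down 0.042 len 0.049 angle 30.6 0.59
side knife0 along 0.035 down 0.069 len 0.077 angle 27.0 0.58
side knife0 along 0.006 down 0.133 len 0.133 angle 2.5 0.51
top blade0 along 0.021 down 0.114 len 0.116 angle 10.6 0.69
top blade0 along -0.114 down 0.107 len 0.157 angle -46.9 0.63
top knife0 along 0.06 down 0.076 len 0.097 angle 38.3 0.67
top knife0 along 0.153 down 0.069 len 0.167 angle 65.8 0.64
top knife0 along 0.018 down 0.035 len 0.04 angle 27.2 0.54
top [[0.181, -0.359], [0.396, -0.253], [0.407, -0.35], [0.411, 0.307], [0.696, 0.157], [0.464, 0.405]]
top [ 0.2838 -0.5881] [0.047 0.31  0.045 0.31 ] ang 0.04608857760146634
top [ 0.2861 -0.6331] [0.018 0.334 0.017 0.334] ang 0.01375495103746971
top [ 0.4007 -0.2513] [0.058 0.112 0.057 0.112] ang 8.523517470118236
top [0.4027 0.3013] [0.055 0.11  0.054 0.11 ] ang 3.1168259081658505
top [ 0.4159 -0.3526] [0.055 0.111 0.054 0.111] ang -3.7611865952915764
side [[0.413, 0.291], [0.394, -0.259], [0.419, -0.36]]
side [ 0.4175 -0.3554] [0.117 0.059 0.112 0.057] ang -3.6847237060914466
side [ 0.8985 -0.5107] [0.17  0.072 0.161 0.066] ang -2.2362729278181064
side [ 0.4014 -0.2526] [0.121 0.06  0.115 0.057] ang 9.874558606554373
```

Emit:
{"method": "apply_moves", "body": {
  "commands": [
    [[0, 0, 0], 0, 0.7],
    [[0, 0, 0], 0, 0.6],
    [[0, 0, 0], 0, 0.6],
    [[0, 0, 3], 0, 0.6],
    [[0, 0, 6], 0, 0.6],
    [[-2, 0, 8], 0.12, 0.6],
    [[-4, 0, 8], 0.24, 0.6],
    [[-6, 0, 6], 0.36, 0.6],
    [[-8, 0, 4], 0.48, 0.4],
    [[-10, 1, 2], 0.6, 0.2],
    [[-12, 1, 0], 0.72, 0.2],
    [[-14, 1, -2], 0.84, 0.2],
    [[-16, 1, -4], 0.96, 0.2],
    [[-18, 1, -6], 1.08, 0.2],
    [[-19, 1, -8], 1.2, 0.2],
    [[-19, 1, -9], 1.32, 0.2],
    [[-19, 1, -10], 1.44, 0.2],
    [[-19, 1, -11], 1.555, 0.2],
    [[-19, 1, -11], 1.555, 0.2],
    [[-19, 1, -11], 1.555, 0.2]
  ]
}}

```text
clock: 42.4
tool_pos: [0.4453, 0.3053, 0.0945]
orientation: [180.0, 0.0, 2.9]
force: [-0.2, -0.1, -0.1]
opening: 0.0701
gripper_force: 0.0
```

```bash
cat >> h.py <<'E'
def boards(p,z=.01):
    m=((p['img'].astype(int).min(2)>170)).astype(np.uint8)
    for c in cv2.findContours(m,0,2)[0]:
        if 250<cv2.contourArea(c)<1800:
            b=cv2.boxPoints(cv2.minAreaRect(c)); P=np.array([onz(p,q,z)[:2] for q in b]); L=np.linalg.norm(P-np.roll(P,-1,0),axis=1); i=np.argmax(L); d=np.roll(P,-1,0)[i]-P[i]
            if .09<L.max()<.13: print(P.mean(0).round(4),L.round(3),'ang',(np.degrees(np.arctan2(d[1],d[0]))+90)%180-90)
E
python3 - <<'E'
from h import *
t=snap('top');boards(t);s=snap('side');print('side');boards(s)
for a in((282.3,140),(390.7,148.3)): print('lip?',onz(t,a,.05).round(4))
for f in((.6518,-.0644),(.6434,-.157),(.635,-.2496)): pass
for n,p in(('t',t),('s',s)):
    print(n,[onz(p,a['at'],.03).round(3) for a in ctrl.spot_point(p,'backrest')],[onz(p,a['at'],.14)[:2].round(3).tolist() for a in ctrl.spot_point(p,'knife0')])
A=[a['at'] for a in ctrl.spot_point(t,'backrest')][:1];B=[a['at'] for a in ctrl.spot_point(s,'backrest')][:1]
if A and B: print(tri(t,A[0],s,B[0]))
E
```

```text
[0.3934 0.3008] [0.055 0.091 0.054 0.091] ang 3.1168255678990135
[ 0.4007 -0.2513] [0.058 0.112 0.057 0.112] ang 8.523517470118236
[ 0.4159 -0.3526] [0.055 0.111 0.054 0.111] ang -3.7611865952915764
side
[ 0.4175 -0.3554] [0.117 0.059 0.112 0.057] ang -3.6847237060914466
[ 0.8774 -0.5108] [0.128 0.07  0.121 0.065] ang 0.002865478754159767
[ 0.4014 -0.2526] [0.121 0.06  0.115 0.057] ang 9.874558606554373
lip? [ 0.6395 -0.0152  0.05  ]
lip? [ 0.617  -0.2984  0.05  ]
t [array([ 0.637, -0.162,  0.03 ])] [[0.642, 0.233], [0.33, 0.448], [0.648, 0.071], [0.639, 0.291], [0.644, 0.135], [0.272, -0.224]]
s [array([ 0.655, -0.154,  0.03 ])] [[0.3, 0.305], [0.634, 0.255], [0.645, 0.292], [0.633, 0.136]]
(array([ 0.64143943, -0.16259221,  0.03877264]), np.float64(0.014155499768665177))
```

Emit:
{"method": "apply_moves", "body": {
  "commands": [
    [[0, 0, -4], 0, 0.2],
    [[0, 0, -7.4], 0, 0.2],
    [[0, 0, -7.4], 0, 0.2],
    [[0, 0, -7.4], 0, 0.35],
    [[0, 0, -7.4], 0, 0.5],
    [[0, 0, -7.4], 0, 0.5],
    [[0, 0, -7.4], 0, 0.5],
    [[0, 0, -7.4], 0, 0.5],
    [[0, 0, -7.4], 0, 0.5],
    [[0, 0, -4], 0, 0.5],
    [[0, 0, 0], 0, 0.5],
    [[0, 0, 4], 0, 0.5],
    [[0, 0, 6], 0, 0.37],
    [[0, 0, 6], 0, 0.367],
    [[0, 0, 6], 0, 0.365],
    [[0, 0, 6], 0, 0.3645],
    [[0, 0, 6], 0, 0.364],
    [[0, 0, 6], 0, 0.364]
  ]
}}

```text
clock: 44.3
tool_pos: [0.4449, 0.3049, 0.1533]
orientation: [179.9, 0.1, 3.1]
force: [-0.4, -0.7, -1.2]
opening: 0.056
gripper_force: 9.2
```

```bash
cat >> h.py <<'E'
def leanb():
    o=ctrl.get_obs();X=np.array(o['tool_pos'])+[0,0,.002];w=np.radians(o['orientation'][2])
    u=np.array([np.cos(w),np.sin(w),0]);n=np.array([-u[1],u[0],0]);print('tool',X.round(4),'yaw',round(o['orientation'][2],1),o['gripper_force'])
    for v in('side','top'):
        p=ctrl.snapshot(v)
        for a in ctrl.spot_point(p,'board0'):
            c,d=ray(p,a['at']);P=c+d*(n@(X-c))/(n@d)-X
            if np.linalg.norm(P)<.09: print(v,'along',round(u@P,3),'down',round(-P[2],3),'len',round(np.linalg.norm(P),3),'angle',np.degrees(np.arctan2(u@P,-P[2])).round(1),round(a['score'],2))
E
python3 -c "
from h import *
leanb()"
```

```text
tool [0.4449 0.3049 0.1553] yaw 3.1 9.237973093986511
side along -0.042 down 0.024 len 0.048 angle -60.7 0.77
top along -0.04 down 0.004 len 0.04 angle -84.4 0.6
```

Emit:
{"method": "apply_moves", "body": {
  "commands": [
    [[0, 0, 0], 0, 0.363],
    [[0, 0, 0], 0, 0.363],
    [[0, 0, 0], 0, 0.3625],
    [[0, 0, 0], 0, 0.3625],
    [[0, 0, 0], 0, 0.3625],
    [[0, 0, 0], 0, 0.3625]
  ]
}}

```text
clock: 45.0
tool_pos: [0.4453, 0.3055, 0.1546]
orientation: [-180.0, -0.0, 3.1]
force: [-0.6, -0.2, 0.2]
opening: 0.056
gripper_force: 3.4
```

```bash
python3 -c "
from h import *
leanb()"
```

```text
tool [0.4453 0.3055 0.1566] yaw 3.1 3.3918970450758934
side along -0.027 down 0.054 len 0.061 angle -26.2 0.57
top along -0.006 down 0.051 len 0.051 angle -6.8 0.85
```

Emit:
{"method": "apply_moves", "body": {
  "commands": [
    [[0, 0, 0], 0, 0.5],
    [[0, 0, 0], 0, 0.5],
    [[0, 0, 3], -0.05, 0.5],
    [[1, -3, 6], -0.1, 0.5],
    [[2, -7, 6], -0.145, 0.5],
    [[3, -11, 6], -0.145, 0.5],
    [[4, -15, 6], -0.145, 0.5],
    [[5, -19, 6], -0.145, 0.5],
    [[6, -23, 6], -0.145, 0.5],
    [[7, -27, 6], -0.145, 0.5],
    [[8, -31, 6], -0.145, 0.5],
    [[11, -34, 6], -0.145, 0.5],
    [[14, -36, 6], -0.145, 0.5],
    [[17, -37, 6], -0.145, 0.5],
    [[19, -37, 6], -0.145, 0.5],
    [[20.5, -37, 6], -0.145, 0.5],
    [[21.5, -37, 6], -0.145, 0.5],
    [[21.5, -37, 6], -0.145, 0.5],
    [[21.5, -37, 6], -0.145, 0.5]
  ]
}}

```text
clock: 46.78
tool_pos: [0.66, -0.0644, 0.214]
orientation: [180.0, 0.1, -5.2]
force: [-1.1, 0.6, -0.3]
opening: 0.0551
gripper_force: 30.0
```

```bash
python3 -c "
from h import *
leanb()
hpic('b1',.07)"
```

```text
tool [ 0.66   -0.0644  0.216 ] yaw -5.2 29.99989628791809
side along 0.003 down 0.06 len 0.06 angle 3.2 0.7
tool [ 0.6599 -0.0643  0.2172]
px=(crop/3)+off; side off [289 126] top off (minus 360) [243  58]
```

View pics/b1.png

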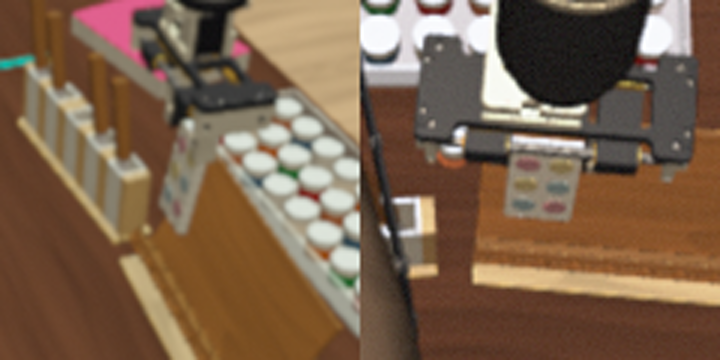

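```bash
python3 - <<'E'
from h import *
t=snap('top');s=snap('side');X=np.array([.66,-.0644,.216])
P,e=tri(s,(346.3,200.7),t,(303.7,129.7));print(P.round(4),e,(P-X).round(3))
print('top edge of board px pred',proj(t,X),proj(s,X))
for ang in(-30,-20,-10,0):
  B=X+.098*np.array([np.sin(np.radians(ang)),0,-np.cos(np.radians(ang))]);print(ang,proj(t,B).round(1),proj(s,B).round(1))
E
```

```text
[ 0.6514 -0.0685  0.0934] 0.0003673557934623735 [-0.009 -0.004 -0.123]
top edge of board px pred [305.43414462 106.83764904] [352.50700298 168.14258941]
-30 [303.3 139.9] [335.6 193.2]
-20 [303.  134.9] [339.8 194. ]
-10 [302.8 129.2] [344.3 194.1]
0 [302.6 122.9] [349.  193.4]
```

Emit:
{"method": "apply_moves", "body": {
  "commands": [
    [[0, 0, -3], 0, 0.5],
    [[0, 0, -5], 0, 0.5],
    [[0, 0, -6], 0, 0.5],
    [[0, 0, -6.8], 0, 0.5],
    [[0, 0, -6.8], 0, 0.5]
  ]
}}

```text
clock: 47.8
tool_pos: [0.6631, -0.0649, 0.1486]
orientation: [180.0, -0.3, -5.1]
force: [-0.5, -0.3, 6.3]
opening: 0.0548
gripper_force: 30.0
```

```bash
python3 -c "
from h import *
leanb()"
```

```text
tool [ 0.6631 -0.0649  0.1506] yaw -5.1 30.001445710659027
side along 0.002 down 0.067 len 0.067 angle 1.4 0.51
```

Emit:
{"method": "apply_moves", "body": {
  "commands": [
    [[0.5, 0, 0], 0, 0.5],
    [[1, -0.1, 0], 0, 0.5],
    [[1.5, -0.1, -0.2], 0, 0.5],
    [[2, -0.2, -0.5], 0, 0.5],
    [[2.4, -0.2, -0.8], 0, 0.5],
    [[2.4, -0.2, -0.8], 0, 0.5]
  ]
}}

```text
clock: 48.5
tool_pos: [0.6874, -0.0667, 0.1393]
orientation: [180.0, -0.2, -5.2]
force: [2.4, 0.3, 6.4]
opening: 0.0552
gripper_force: 30.0
```

```bash
python3 -c "
from h import *
leanb()"
```

```text
tool [ 0.6874 -0.0667  0.1413] yaw -5.2 30.001708567142487
side along -0.023 down 0.053 len 0.058 angle -23.7 0.81
```

Emit:
{"method": "apply_moves", "body": {
  "commands": [
    [[0, 0, 0], 0, 0.34],
    [[0, 0, 0], 0, 0.28],
    [[0, 0, 0], 0, 0.25],
    [[0, 0, 0], 0, 0.25],
    [[0, 0, 1], 0, 0.25],
    [[0, 0, 4], 0, 0.25],
    [[0, 0, 7], 0, 0.25],
    [[-3, 0, 7], 0, 0.2],
    [[-7, -3, 5], 0.04, 0.2],
    [[-11, -7, 2], 0.08, 0.2],
    [[-15, -11, 0], 0.12, 0.2],
    [[-19, -14, -2], 0.16, 0.2],
    [[-22, -16, -4], 0.2, 0.2],
    [[-23.5, -17.5, -4], 0.24, 0.2],
    [[-24.1, -17.9, -4], 0.25, 0.2],
    [[-24.1, -17.9, -4], 0.25, 0.2],
    [[-24.1, -17.9, -4], 0.25, 0.2]
  ]
}}

```text
clock: 50.12
tool_pos: [0.4407, -0.2468, 0.0984]
orientation: [-180.0, 0.1, 9.0]
force: [0.7, 0.5, 0.3]
opening: 0.0699
gripper_force: 0.0
```

```bash
python3 - <<'E'
from h import *
t=snap('top');s=snap('side');boards(t)
A=ctrl.spot_point(t,'board0');B=ctrl.spot_point(s,'board0')
for a in A:
    for b in B:
        P,e=tri(t,a['at'],s,b['at'])
        if e<.015 and P[2]>-.01: print(P.round(3),round(e,3))
print('exp',np.array([.6518,-.0644])+.0232*np.array([.996,-.09]),.08)
E
```

```text
[ 0.187 -0.356  0.007] 0.004
[ 0.419 -0.352 -0.002] 0.005
[ 0.681 -0.066  0.08 ] 0.002
exp [ 0.6749072 -0.066488 ] 0.08
```

Emit:
{"method": "apply_moves", "body": {
  "commands": [
    [[-0.4, 0, -4], 0, 0.2],
    [[-0.4, 0, -7.6], 0, 0.2],
    [[-0.4, 0, -7.6], 0, 0.2],
    [[-0.4, 0, -7.6], 0, 0.35],
    [[-0.4, 0, -7.6], 0, 0.5],
    [[-0.4, 0, -7.6], 0, 0.5],
    [[-0.4, 0, -7.6], 0, 0.5],
    [[-0.4, 0, -7.6], 0, 0.5],
    [[-0.4, 0, -7.6], 0, 0.5],
    [[-0.4, 0, -4], 0, 0.5],
    [[-0.4, 0, 0], 0, 0.5],
    [[-0.4, 0, 4], 0, 0.5],
    [[-0.4, 0, 6], 0, 0.37],
    [[-0.4, 0, 6], 0, 0.367],
    [[-0.4, 0, 6], 0, 0.365],
    [[-0.4, 0, 6], 0, 0.364],
    [[-0.4, 0, 6], 0, 0.363],
    [[-0.4, 0, 6], 0, 0.363]
  ]
}}

```text
clock: 51.82
tool_pos: [0.4385, -0.2454, 0.1573]
orientation: [-180.0, 0.1, 9.1]
force: [-0.2, -0.0, -1.1]
opening: 0.0559
gripper_force: 3.8
```

```bash
python3 -c "
from h import *
leanb()"
```

```text
tool [ 0.4385 -0.2454  0.1593] yaw 9.1 3.8100776821374893
side along -0.041 down 0.027 len 0.049 angle -56.4 0.86
top along -0.038 down 0.029 len 0.048 angle -52.0 0.76
```

Emit:
{"method": "apply_moves", "body": {
  "commands": [
    [[0, 0, 0], 0, 0.3627],
    [[0, 0, 0], 0, 0.3626],
    [[0, 0, 0], 0, 0.3626]
  ]
}}

```text
clock: 52.27
tool_pos: [0.4394, -0.2455, 0.1585]
orientation: [-180.0, 0.0, 9.1]
force: [0.4, 0.8, -0.7]
opening: 0.0562
gripper_force: 2.2
```

```bash
python3 -c "
from h import *
leanb()"
```

```text
tool [ 0.4394 -0.2455  0.1605] yaw 9.1 2.1644020825624466
```

Emit:
{"method": "apply_moves", "body": {
  "commands": [
    [[0, 0, 0], 0, 0.5],
    [[0, 0, 0], 0, 0.5],
    [[0, 0, 3], -0.05, 0.5],
    [[2, 1, 5.5], -0.1, 0.5],
    [[5, 3, 5.5], -0.15, 0.5],
    [[8, 5, 5.5], -0.2, 0.5],
    [[11, 7, 5.5], -0.25, 0.5],
    [[14, 8.8, 5.5], -0.25, 0.5],
    [[17, 8.8, 5.5], -0.25, 0.5],
    [[19, 8.8, 5.5], -0.25, 0.5],
    [[20.5, 8.8, 5.5], -0.25, 0.5],
    [[21.3, 8.8, 5.5], -0.25, 0.5],
    [[21.3, 8.8, 5.5], -0.25, 0.5],
    [[21.3, 8.8, 5.5], -0.25, 0.5]
  ]
}}

```text
clock: 53.63
tool_pos: [0.6518, -0.1576, 0.213]
orientation: [-180.0, 0.1, -5.2]
force: [-1.0, 0.8, -0.6]
opening: 0.0546
gripper_force: 30.0
```

```bash
cat >> h.py <<'E'
def bbot():
    "lower edge of the held board from bright blobs: top-view lowest / side-view lowest"
    X=np.array(ctrl.get_obs()['tool_pos'])+[0,0,.002]
    for v in('top','side'):
        p=ctrl.snapshot(v);im=p['img'].astype(int)
        m=((im.min(2)>105)&(im.max(2)-im.min(2)<60)).astype(np.uint8)
        n,l,st,ce=cv2.connectedComponentsWithStats(m)
        c=proj(p,X-[0,0,.07])
        for i in range(1,n):
            if st[i,4]>60 and np.linalg.norm(ce[i]-c)<30: print(v,'pred centre',c.round(),'blob x,y,w,h,area',st[i],ce[i].round(1))
        for g in(.09,.105):
          for ang in(-40,-30,-20,-10,0,10): print(v,g,ang,proj(p,X+g*np.array([np.sin(np.radians(ang)),0,-np.cos(np.radians(ang))])).round(1))
E
python3 -c "
from h import *
leanb();bbot()"
```

```text
tool [ 0.6518 -0.1576  0.215 ] yaw -5.2 29.999707639217377
side along -0.031 down 0.056 len 0.064 angle -28.9 0.58
side along 0.001 down 0.06 len 0.06 angle 0.9 0.56
top along 0.003 down 0.052 len 0.052 angle 3.5 0.79
top pred centre [342. 122.] blob x,y,w,h,area [336 106  29   8 151] [348.8 109.3]
top 0.09 -40 [342.8 144.6]
top 0.09 -30 [342.1 140.7]
top 0.09 -20 [341.5 136.1]
top 0.09 -10 [341.  130.8]
top 0.09 0 [340.8 125. ]
top 0.09 10 [340.7 118.8]
top 0.105 -40 [342.2 150. ]
top 0.105 -30 [341.4 145.5]
top 0.105 -20 [340.7 140. ]
top 0.105 -10 [340.2 133.9]
top 0.105 0 [339.9 127.2]
top 0.105 10 [339.8 120.1]
side pred centre [362. 204.] blob x,y,w,h,area [339 185  24  34 396] [351.4 201.6]
side pred centre [362. 204.] blob x,y,w,h,area [367 199   5  22  71] [369.1 208.8]
side 0.09 -40 [344.3 208.1]
side 0.09 -30 [347.9 209.6]
side 0.09 -20 [351.9 210.3]
side 0.09 -10 [356.2 210.3]
side 0.09 0 [360.7 209.5]
side 0.09 10 [365.4 208.1]
side 0.105 -40 [341.  211.8]
side 0.105 -30 [345.1 213.4]
side 0.105 -20 [349.8 214.2]
side 0.105 -10 [354.8 214.2]
side 0.105 0 [360.1 213.3]
side 0.105 10 [365.5 211.7]
```

Emit:
{"method": "apply_moves", "body": {
  "commands": [
    [[-1.2, 0, -1], 0, 0.5],
    [[-1.2, 0, -3], 0, 0.5],
    [[-1.2, 0, -5], 0, 0.5],
    [[-1.2, 0, -6], 0, 0.5],
    [[-1.2, 0, -6.7], 0, 0.5],
    [[-1.2, 0, -6.7], 0, 0.5]
  ]
}}

```text
clock: 54.43
tool_pos: [0.6432, -0.1581, 0.1494]
orientation: [179.9, -0.4, -5.1]
force: [0.3, -0.3, 8.5]
opening: 0.0545
gripper_force: 30.0
```

```bash
python3 -c "
from h import *
leanb();hpic('b2',.06,50)"
```

```text
tool [ 0.6432 -0.1581  0.1514] yaw -5.1 30.006126165390015
side along -0.003 down 0.055 len 0.055 angle -3.3 0.72
side along -0.029 down -0.017 len 0.033 angle -120.0 0.62
top along -0.005 down 0.037 len 0.038 angle -8.1 0.71
tool [ 0.6425 -0.158   0.1515]
px=(crop/3.6)+off; side off [306 168] top off (minus 360) [289  83]
```

Emit:
{"method": "apply_moves", "body": {
  "commands": [
    [[0.6, 0, 0], 0, 0.5],
    [[1.2, -0.1, 0], 0, 0.5],
    [[1.8, -0.1, -0.1], 0, 0.5],
    [[2.4, -0.2, -0.3], 0, 0.5],
    [[3, -0.2, -0.6], 0, 0.5],
    [[3.5, -0.2, -0.8], 0, 0.5],
    [[3.5, -0.2, -0.8], 0, 0.5]
  ]
}}

```text
clock: 55.52
tool_pos: [0.6771, -0.1598, 0.1383]
orientation: [180.0, -0.1, -5.2]
force: [1.4, -2.1, 5.2]
opening: 0.0546
gripper_force: 30.0
```

```bash
python3 -c "
from h import *
leanb()"
```

```text
tool [ 0.6771 -0.1598  0.1403] yaw -5.2 30.00350832939148
side along -0.013 down 0.055 len 0.057 angle -12.9 0.88
side along -0.054 down -0.026 len 0.059 angle -115.6 0.66
```

Emit:
{"method": "apply_moves", "body": {
  "commands": [
    [[0, 0, 0], 0, 0.34],
    [[0, 0, 0], 0, 0.28],
    [[0, 0, 0], 0, 0.25],
    [[0, 0, 0], 0, 0.25],
    [[0, 0, 1], 0, 0.25],
    [[0, 0, 4], 0, 0.25],
    [[0, 0, 7], 0, 0.25],
    [[-3, 0, 7], 0, 0.2],
    [[-7, -3, 5], 0.02, 0.2],
    [[-11, -7, 2], 0.026, 0.2],
    [[-15, -11, 0], 0.026, 0.2],
    [[-19, -15, -2], 0.026, 0.2],
    [[-21, -18, -4], 0.026, 0.2],
    [[-22.4, -19.6, -4], 0.026, 0.2],
    [[-22.4, -19.6, -4], 0.026, 0.2],
    [[-22.4, -19.6, -4], 0.026, 0.2]
  ]
}}

```text
clock: 57.05
tool_pos: [0.4463, -0.3577, 0.0968]
orientation: [-179.9, 0.2, -3.9]
force: [-0.4, 1.0, -0.3]
opening: 0.0699
gripper_force: 0.0
```

```bash
cat >> h.py <<'E'
def bcheck():
    t=snap('top');s=snap('side')
    A=ctrl.spot_point(t,'board0');B=ctrl.spot_point(s,'board0')
    for a in A:
        for b in B:
            P,e=tri(t,a['at'],s,b['at'])
            if e<.02 and P[2]>-.01: print(P.round(3),round(e,3))
    return t,s
E
python3 -c "
from h import *
t,s=bcheck();boards(t)"
```

```text
[ 0.661 -0.152  0.08 ] 0.013
[ 0.633 -0.141  0.158] 0.009
[ 0.713 -0.068 -0.008] 0.004
[ 0.678 -0.062  0.085] 0.0
[ 0.185 -0.351 -0.003] 0.015
```

Emit:
{"method": "apply_moves", "body": {
  "commands": [
    [[0, 0, -4], 0, 0.2],
    [[0, 0, -7.6], 0, 0.2],
    [[0, 0, -7.6], 0, 0.2],
    [[0, 0, -7.6], 0, 0.35],
    [[0, 0, -7.6], 0, 0.5],
    [[0, 0, -7.6], 0, 0.5],
    [[0, 0, -7.6], 0, 0.5],
    [[0, 0, -7.6], 0, 0.5],
    [[0, 0, -7.6], 0, 0.5],
    [[0, 0, -4], 0, 0.5],
    [[0, 0, 0], 0, 0.5],
    [[0, 0, 4], 0, 0.5],
    [[0, 0, 6], 0, 0.37],
    [[0, 0, 6], 0, 0.367],
    [[0, 0, 6], 0, 0.365],
    [[0, 0, 6], 0, 0.364],
    [[0, 0, 6], 0, 0.363],
    [[0, 0, 6], 0, 0.363]
  ]
}}

```text
clock: 58.75
tool_pos: [0.4506, -0.3553, 0.1574]
orientation: [-180.0, 0.1, -3.7]
force: [-0.2, -0.2, -0.8]
opening: 0.056
gripper_force: 3.0
```

Emit:
{"method": "apply_moves", "body": {
  "commands": [
    [[0, 0, 0], 0, 0.3627],
    [[0, 0, 0], 0, 0.3626],
    [[0, 0, 0], 0, 0.3626],
    [[0, 0, 0], 0, 0.5],
    [[0, 0, 0], 0, 0.5]
  ]
}}

```text
clock: 59.17
tool_pos: [0.4513, -0.3555, 0.1584]
orientation: [-180.0, 0.0, -3.7]
force: [-0.1, -0.7, 0.1]
opening: 0.0538
gripper_force: 30.0
```

```bash
python3 -c "
from h import *
leanb()"
```

```text
tool [ 0.4513 -0.3555  0.1604] yaw -3.7 30.000604391098022
side along 0.038 down 0.063 len 0.073 angle 31.5 0.5
```

Emit:
{"method": "apply_moves", "body": {
  "commands": [
    [[0, 0, 3], 0, 0.5],
    [[2, 2, 5.5], -0.026, 0.5],
    [[5, 4, 5.5], -0.026, 0.5],
    [[8, 6, 5.5], -0.026, 0.5],
    [[11, 8, 5.5], -0.026, 0.5],
    [[13, 10, 5.5], -0.026, 0.5],
    [[15, 10.6, 5.5], -0.026, 0.5],
    [[15, 10.6, 5.5], -0.026, 0.5],
    [[15, 10.6, 5.5], -0.026, 0.5]
  ]
}}

```text
clock: 60.12
tool_pos: [0.6019, -0.2488, 0.2129]
orientation: [-180.0, 0.1, -5.1]
force: [-0.9, -0.5, -0.4]
opening: 0.0538
gripper_force: 30.0
```

```bash
python3 -c "
from h import *
leanb();bbot()"
```

```text
tool [ 0.6019 -0.2488  0.2149] yaw -5.1 29.999329447746277
side along -0.006 down 0.042 len 0.042 angle -8.3 0.73
side along -0.043 down -0.037 len 0.057 angle -131.3 0.48
side along 0.034 down 0.07 len 0.077 angle 25.7 0.42
top along 0.034 down 0.065 len 0.073 angle 27.2 0.43
top pred centre [381. 142.] blob x,y,w,h,area [381 129  29  11 148] [393.5 132.8]
top 0.09 -40 [382.4 165.2]
top 0.09 -30 [381.2 161.1]
top 0.09 -20 [380.3 156.3]
top 0.09 -10 [379.6 150.8]
top 0.09 0 [379.2 144.8]
top 0.09 10 [379.  138.6]
top 0.105 -40 [381.4 170.5]
top 0.105 -30 [380.1 165.7]
top 0.105 -20 [379.1 160. ]
top 0.105 -10 [378.3 153.7]
top 0.105 0 [377.8 146.8]
top 0.105 10 [377.6 139.6]
side pred centre [361. 228.] blob x,y,w,h,area [339 190  18  29 271] [348.3 205.3]
side pred centre [361. 228.] blob x,y,w,h,area [350 210  21  29 292] [359.2 224.5]
side pred centre [361. 228.] blob x,y,w,h,area [371 220  11  21  73] [376.  229.8]
side 0.09 -40 [342.5 232.3]
side 0.09 -30 [346.4 233.7]
side 0.09 -20 [350.7 234.3]
side 0.09 -10 [355.3 234.1]
side 0.09 0 [360.2 233.2]
side 0.09 10 [365.2 231.6]
side 0.105 -40 [338.9 236.2]
side 0.105 -30 [343.4 237.7]
side 0.105 -20 [348.5 238.3]
side 0.105 -10 [353.9 238.1]
side 0.105 0 [359.5 237.1]
side 0.105 10 [365.3 235.2]
```

Emit:
{"method": "apply_moves", "body": {
  "commands": [
    [[2, 0, 0], 0, 0.5],
    [[3.5, -0.1, -0.3], 0, 0.5],
    [[4.5, -0.2, -0.6], 0, 0.5],
    [[5.3, -0.3, -0.9], 0, 0.5],
    [[6.1, -0.3, -1.2], 0, 0.5],
    [[6.9, -0.3, -1.5], 0, 0.5],
    [[7.7, -0.3, -1.8], 0, 0.5],
    [[7.7, -0.3, -2], 0, 0.5],
    [[7.7, -0.3, -2], 0, 0.5]
  ]
}}

```text
clock: 61.17
tool_pos: [0.6781, -0.2523, 0.1923]
orientation: [-180.0, 0.1, -5.2]
force: [-1.7, -0.1, -0.2]
opening: 0.0543
gripper_force: 30.0
```

```bash
python3 -c "
from h import *
leanb()"
```

```text
tool [ 0.6781 -0.2523  0.1943] yaw -5.2 30.000780522823334
side along -0.081 down 0.029 len 0.086 angle -70.5 0.86
side along -0.005 down 0.05 len 0.05 angle -5.2 0.79
```

Emit:
{"method": "apply_moves", "body": {
  "commands": [
    [[0, 0, -0.8], 0, 0.5],
    [[0, 0, -1.6], 0, 0.5],
    [[-0.2, 0, -2.4], 0, 0.5],
    [[-0.4, 0, -3.2], 0, 0.5],
    [[-0.6, 0, -4], 0, 0.5],
    [[-0.9, 0, -4.6], 0, 0.5],
    [[-1.1, 0, -5.1], 0, 0.5],
    [[-1.1, 0, -5.5], 0, 0.5],
    [[-1.1, 0, -5.5], 0, 0.5]
  ]
}}

```text
clock: 62.12
tool_pos: [0.6669, -0.2525, 0.1376]
orientation: [-180.0, 0.1, -5.2]
force: [-2.0, 0.5, -0.8]
opening: 0.0542
gripper_force: 30.0
```

```bash
python3 -c "
from h import *
leanb()"
```

```text
tool [ 0.6669 -0.2525  0.1396] yaw -5.2 30.001138150691986
side along -0.068 down -0.034 len 0.076 angle -116.7 0.82
side along -0.007 down 0.064 len 0.064 angle -5.8 0.59
```

Emit:
{"method": "apply_moves", "body": {
  "commands": [
    [[0, 0, -0.4], 0, 0.5],
    [[0, 0, -0.8], 0, 0.5],
    [[0, 0, -1], 0, 0.5],
    [[0, 0, -1], 0, 0.5]
  ]
}}

```text
clock: 62.65
tool_pos: [0.6713, -0.2532, 0.1335]
orientation: [179.9, -0.6, -5.1]
force: [0.4, 1.8, 16.4]
opening: 0.055
gripper_force: 30.0
```

```bash
python3 -c "
from h import *
leanb()"
```

```text
tool [ 0.6713 -0.2532  0.1355] yaw -5.1 30.012251436710358
side along -0.006 down 0.044 len 0.044 angle -7.2 0.97
side along -0.076 down -0.045 len 0.088 angle -120.3 0.6
top along -0.002 down 0.079 len 0.079 angle -1.1 0.79
```

Emit:
{"method": "apply_moves", "body": {
  "commands": [
    [[0, 0, 0.4], 0, 0.5],
    [[0, 0, 0.5], 0, 0.34],
    [[0, 0, 0.5], 0, 0.28],
    [[0, 0, 0.5], 0, 0.25],
    [[0, 0, 0.5], 0, 0.25],
    [[0, 0, 2], 0, 0.25],
    [[0, 0, 5], 0, 0.25],
    [[0, 0, 8], 0, 0.25],
    [[-3, 0, 9], 0, 0.2],
    [[-7, 0, 9], 0, 0.2],
    [[-11, 0, 9], 0, 0.2],
    [[-15, 0, 9], 0, 0.2],
    [[-18, 0, 9], 0, 0.2],
    [[-18, 0, 9], 0, 0.2]
  ]
}}

```text
clock: 64.02
tool_pos: [0.482, -0.2522, 0.2188]
orientation: [-179.9, 0.1, -5.3]
force: [-0.4, 0.8, -0.2]
opening: 0.0703
gripper_force: 0.0
```

```bash
python3 - <<'E'
from h import *
t,s=bcheck()
a=cv2.resize(t['img'][85:165,150:410],None,fx=3,fy=3,interpolation=cv2.INTER_CUBIC)
b=cv2.resize(s['img'][120:275,255:410],None,fx=2.3,fy=2.3,interpolation=cv2.INTER_CUBIC)
c=cv2.resize(t['img'][90:320],(430,177),interpolation=cv2.INTER_AREA)
out=np.zeros((598,790,3),np.uint8); out[:240,:780]=a; out[241:241+b.shape[0],:b.shape[1]]=b; out[241:418,360:790]=c
cv2.imwrite('pics/f1.png',out[:,:,::-1])
print([(k,[np.round(a['at']).tolist() for a in ctrl.spot_point(t,k)]) for k in('jar0',)])
E
```

```text
[ 0.184 -0.356  0.011] 0.005
[('jar0', [[190.0, 138.0], [176.0, 276.0], [372.0, 281.0], [122.0, 203.0], [447.0, 174.0], [275.0, 108.0]])]
```

View pics/f1.png

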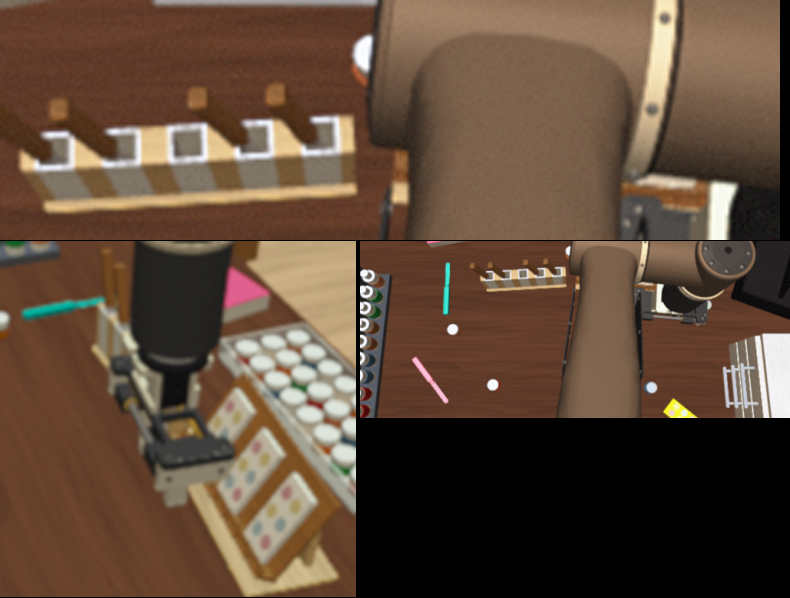

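Emit:
{"method": "apply_moves", "body": {
  "commands": [
    [[0, 2, 4], 0, 0.2],
    [[0, 6, 8], 0, 0.2],
    [[0, 10, 10], 0, 0.2],
    [[0, 14, 10], 0, 0.2],
    [[0, 18, 10], 0, 0.2],
    [[0, 22, 10], 0, 0.2],
    [[0, 26, 10], 0, 0.2],
    [[0, 30, 10], 0, 0.2],
    [[0, 34, 10], 0, 0.2],
    [[0, 38, 10], 0, 0.2],
    [[0, 42, 10], 0, 0.2],
    [[0, 46, 10], 0, 0.2],
    [[0, 50, 10], 0, 0.2],
    [[0, 54, 10], 0, 0.2],
    [[-3, 58, 10], 0, 0.2],
    [[-5, 60, 10], 0, 0.2]
  ]
}}

```text
clock: 65.6
tool_pos: [0.4371, 0.351, 0.3166]
orientation: [179.9, 0.1, -5.2]
force: [0.5, 0.1, -0.3]
opening: 0.0702
gripper_force: 0.0
```

```bash
python3 - <<'E'
from h import *
t,s=bcheck()
w=np.radians(-5.15);e=np.array([np.cos(w),np.sin(w),0]);yv=np.array([-e[1],e[0],0]);foot=np.array([.6434,-.157,.03])
n=-.866*e+np.array([0,0,.5]);up=.5*e+np.array([0,0,.866])
# map pixels to easel plane 10 mm in front of face; flat boards give 110x56 rectangles
for v,p in(('top',t),('side',s)):
    im=p['img'].astype(int);m=((im.min(2)>105)&(im.max(2)-im.min(2)<75)).astype(np.uint8)
    for c in cv2.findContours(m,0,2)[0]:
        if cv2.contourArea(c)<150: continue
        b=cv2.boxPoints(cv2.minAreaRect(c)) if v=='top' else cv2.approxPolyDP(cv2.convexHull(c),4,True)[:,0]
        Q=[]
        for q in b:
            o,d=ray(p,q);X=o+d*(n@(foot+.01*n-o))/(n@d)-foot;Q.append((round(1000*(X@yv)),round(1000*(X@up))))
        if max(abs(x) for x,_ in Q)<170 and max(abs(y) for _,y in Q)<160: print(v,Q)
for p in(t,s):
  print([np.round(a['at']).tolist() for a in ctrl.spot_point(p,'jar0')])
  print([onz(p,a['at'],.14)[:2].round(3).tolist() for a in ctrl.spot_point(p,'knife0')])
E
```

```text
[ 0.183 -0.355  0.003] 0.002
[ 0.634 -0.142  0.152] 0.018
[ 0.666 -0.153  0.084] 0.007
[ 0.677 -0.06   0.075] 0.001
[ 0.716 -0.067 -0.005] 0.012
[ 0.657 -0.251  0.088] 0.014
[ 0.616 -0.229  0.162] 0.011
top [(-63, 1), (-63, 126), (-120, 115), (-124, -12)]
top [(30, -1), (30, 121), (-27, 116), (-33, -7)]
top [(123, -2), (124, 117), (67, 117), (61, -1)]
side [(-68, 114), (-127, 112), (-120, 3), (-66, 4)]
side [(24, 114), (-35, 113), (-32, 6), (28, 7)]
side [(113, 115), (58, 111), (67, 4), (122, 3)]
[[376.0, 280.0], [191.0, 139.0], [121.0, 206.0], [173.0, 279.0], [274.0, 109.0], [449.0, 177.0]]
[[0.646, 0.297], [0.643, 0.239], [0.325, 0.45], [0.542, 0.39], [0.65, 0.076], [0.65, 0.136]]
[[375.0, 325.0], [216.0, 187.0], [254.0, 161.0], [249.0, 294.0]]
[[0.646, 0.308], [0.658, 0.255], [0.638, 0.138], [0.589, -0.252], [0.294, 0.301], [0.516, 0.239]]
```

```bash
python3 -c "
from plant import ctrl
print(ctrl.close_job())"
```

```text
the job is handed in; nothing more can be done
None
```

I handed the job in at about 66 s. All four knives present stand blade down in the caddy cups, the three white boards lean flat on the easel with their lower edges on the ledge, and the five jars were found where they started.

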